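Cull and refill a block tray, swing it to the test stop, check with a straightedge

ROBOT

A 6-joint arm with a two-finger parallel gripper is mounted at the origin on a cart in front of the work surface, level with it; the furniture and walls round the work are solid. World frame = base frame: x ahead of the robot, y to its left, z up, the work surface at z = 0. Lengths are in mm, angles in rad, forces in N, time in s.
With the tool pointing down it reaches from about 325 to 775 mm from the base axis. Payload 9.3 kg.
Tool frame: the origin (TCP) lies between the finger pads; the fingertips stand 14 mm ahead of it and the grasp point (between the pads) lies 5 mm behind it; z points along the fingers, y is the line along which they close (so a half turn about z gives the same grasp; the last joint's range is limited). The gripper opens to 85 mm and grips with 20 to 120 N. Pads are 22 mm wide; open, the fingers measure 114 mm over their backs; the gripper's body (76 mm by 85 mm) begins 54 mm behind the grasp point. The pads swing forward as they close: fully open they stand 13 mm farther back than shut.
Start: joints at [-1.322, 0.259, 0.021, 1.334, 0, 1.418], TCP at [215.085, -506.197, 245.279] pointing down, gripper open.
Joint ranges: [-3.04, 3.04], [-0.91, 1.82], [-1.04, 1.36], [-1.92, 1.95], [-1.52, 1.45], [-3.14, 3.14]. Speed limits (rad/s): [2.22, 2.22, 2.79, 3.14, 3.14, 3.14].

INTERFACE

Orientations are given as a rotation vector (axis times angle).
In Python, from station import r, eyes, finish_job gives the robot as it stands.
- The arm moves only by the shell command python3 -m creep 'ROWS' [FORCE]. ROWS is JSON, a list of rows, each an object of numbers: "tx", "ty", "tz": the shift along the world's x, y, z in m; "wx", "wy", "wz": the turn, a rotation vector about the world's x, y, z in degrees; "grip": the finger opening in m, from 0 to 0.0854. In form: [{"tx": .., "ty": .., "tz": .., "wx": .., "wy": .., "wz": .., "grip": ..}, ...]. A call has 1 to 8 rows; each row is the pose to reach, as a shift and turn from the pose commanded when the call began; what a row does not reach only later rows make up. A row lasts 1/8 s, in which the tool goes at most 62.5 mm and 10.7 degrees, less where a joint would pass 70% of its speed; a pose out of reach is approached as far as the arm can. A call with a gripper value outside its range is refused whole. The fingers move at their own pace and stop on an object; FORCE is the grip in N (left out, the last holds). Time passes only in rows, so rows that repeat a pose let the fingers close. It gives the time, the measured TCP pose, the force, the opening and the grip force at its end, in the units of the state.
- r.state(): the state, without advancing time (a new reading comes with each control period).
- eyes.grab_frame(name): name is "side" or "top" or "wrist"; returns the picture (480x640x3 uint8, blue, green, red); there is no depth.
- eyes.camera_model(name): a dict with "fov_y" (degrees; the focal length in pixels is half the picture's height over the tangent of half this angle, whatever the lens; pixels are square), "cx", "cy" (the principal point, pixels), "dist_coeffs" ([k1, k2, p1, p2, k3] as OpenCV has them; the pictures are not rectified), "origin" and "attitude" of the camera in the world; the wrist camera has in their place "tool_from_camera" (4x4, takes a point from camera to tool coordinates, whose origin is the TCP and whose axes are the flange's). Camera axes: x right, y down, z forward; pixel columns grow to the right and rows downward; lengths in mm; the calibration is good to about 2 mm. A picture is of the moment at which its call begins: read the wrist's pose just before it. camera_model takes no time and is no camera call.
- finish_job(): hands the job in; it is judged then, once.
The state is a dict: "t": time; "joints": joint angles; "joint_vel": joint speeds; "joint_efforts": joint torques, N m; "tcp_pos": TCP position; "tool_rot": TCP orientation; "wrist_force": force on the tool from outside, world axes, zero at the start; "ft_torque": the same for the moment, N m; "grip_width": opening from 0.0 (shut) to 1.0 (fully open); "finger_force": force on a finger pad.
Only numpy, scipy, OpenCV 4.12 (cv2) and the standard library are available. Lean on these libraries where they do the work, as an engineer would, in place of code of your own. Each camera call takes 0.05 s, during which the arm holds its last target. There are 200 camera calls.

TASK

Get the tray of coated test blocks ready for the rub test: put the faulty blocks (too short, or with a corner broken off) from the tray into the red bin, and lay every new block from the mat flat and blue side up in a lane of its own beside the whole one already there. Only then turn the loaded tray a quarter turn in place, pushing its free corner round the corner held on the pivot pin until the tray is up against the other stop. There, lay the steel straightedge along the tray across its two end rails and the blocks, press it down with a fingertip over the rail at the pivot end and then over the rail at the far end to see that it does not rock, and put it back in its rest; leave the bin upright and the other things where they are.

Things in the scene. Friction and masses are not known exactly. Their poses are not given: they have to be found in the camera images.
- index_base: L-shaped grey plate, 6 mm thick, fixed to the bench (place and yaw vary). Origin on the axis of its pivot pin, on the table top; z up. It covers x -78..132, y -24..66 and x -78..20, y 66..130 mm. The steel pivot pin, diameter 10 mm, stands to 22 mm above the table. Loading stop: black stud, diameter 10, top 14 mm above the table, at x 70, y -16.5 mm, by the tray's long side at the start
- pin (a point): foot of the pivot pin, on its axis, at the upper face of the plate (6 mm above the table); axes as index_base
- test_stop (a point): centre of the top of the other black stop stud, diameter 10 mm, 14 mm above the table, at x -62.5, y 88 mm of index_base: the tray's other long side meets it when the tray is turned
- block_tray: grey plastic tray, loose on the plate, 0.24 to 0.39 kg, x -11..123, y -11..57 mm. Origin at its underside on the axis of its pivot hole (13 mm), z up. Floor 4, long side rails 8, end rails (x -11..-6 and 118..123) 24, boss round the hole 14 mm high. At the start its x axis is along that of index_base (0 to 0.12 rad off); at the test stop along index_base's y: a quarter turn counter-clockwise from above
- straightedge_mid (a point): centre, half-way up, of a loose steel straightedge, 160 x 18 x 8 mm (x, y, z), 0.18 kg, lying in its rest at the start. On the tray it lies along the tray's x on the two end rails and the blocks, whose tops are flush 24 mm above the tray's underside (30 mm above the table); the rails span y 11..45 mm of the tray, so lay it at about x 56, y 28 mm
- edge_rest: wooden rest for the straightedge, fixed on the bench, 120 x 40 mm, its bed 8 mm above the table; the straightedge lies along its x between four lips (x 39..57 and -57..-39, 23 mm apart across, 4 mm higher than the bed); between x -39 and 39 mm there are no lips, so there fingers have room. Origin at the centre of its underside
- tray_pivot (a point): centre of the tray's pivot hole at its underside; it lies at pin while the tray sits on its pin
- tray_corner (a point): centre (half-way up) of the tray's free corner boss at x 117, y -5 mm of the tray, the one to push: boss 12 mm square, 18 mm high from the tray's underside (two more at the tray's other free corners); its outer face towards -y of the tray is 6 mm from this point
- scrap_bin: open red plastic bin, loose, 0.25 kg, 92 x 112 x 36 mm (x, y, z), walls and floor 3 mm, a rim 3 mm wider all round. Origin at the centre of its underside; z up
- mat: black rubber mat fixed on the bench, 100 x 116 x 3 mm (x, y, z), on which the new blocks lie side by side about 36 mm apart. Origin at the centre of its underside
- lane_1 (a point): middle of the first of the tray's four lanes, on the lane's floor (4 mm above the tray's underside, 10 mm above the table), at x 25, y 23 mm of the tray, axes as the tray. The lanes run along the tray's y, 21 mm wide and 62 mm long, between ribs 5 mm higher than the floor; the other three follow at x 49, 73 and 97 mm
- whole_1_mid (a point): whole aluminium test block with a blue coated top, 14 x 36 x 20 mm (x, y, z), 30 g; the point is its centre, half-way up, y along its length, z up. It lies in a lane of the tray at the start, its length along the lane
- whole_2_mid (a point): whole aluminium test block with a blue coated top, 14 x 36 x 20 mm (x, y, z), 30 g; the point is its centre, half-way up, y along its length, z up. New block, on the mat at the start; may be absent (None from the start)
- whole_3_mid (a point): whole aluminium test block with a blue coated top, 14 x 36 x 20 mm (x, y, z), 30 g; the point is its centre, half-way up, y along its length, z up. New block, on the mat at the start; may be absent (None from the start)
- whole_4_mid (a point): whole aluminium test block with a blue coated top, 14 x 36 x 20 mm (x, y, z), 30 g; the point is its centre, half-way up, y along its length, z up. New block, on the mat at the start; may be absent (None from the start)
- short_1_mid (a point): faulty block of the same kind, in a lane of the tray at the start: too short, 14 x 21 x 20 mm; the point is its centre, half-way up; y along its length; may be absent (None from the start)
- chipped_1_mid (a point): faulty block of the same kind, in a lane of the tray at the start: 14 x 36 x 20 mm over all, but one corner is broken off over the full height (x above 0 and y above 2 mm missing), so that its +y end is only 7 mm wide (x -7..0); the point is the centre of the unbroken outline, half-way up; y along its length; may be absent (None from the start)
- chipped_2_mid (a point): faulty block of the same kind, in a lane of the tray at the start: 14 x 36 x 20 mm over all, but one corner is broken off over the full height (x above 0 and y below -6 mm missing), so that its -y end is only 7 mm wide (x -7..0); the point is the centre of the unbroken outline, half-way up; y along its length; may be absent (None from the start)
- coupon_rack_2: black slotted rack, 46 x 110 x 20 mm, bystander; origin at the centre of its underside
- tweezers_2: steel tweezers, 18 x 120 x 8 mm, bystander; origin at the centre of its underside
- sharpener_2: metal pencil sharpener, 15 x 25 x 14 mm, bystander; origin at the centre of its underside
- rubber_block_2: tan rubber block with a blue band, 25 x 52 x 18 mm, bystander; origin at the centre of its underside
- parts_pot_2: small white pot with a green lid, 45 mm wide, 43 mm high, bystander; origin at the centre of its underside
- pencil_2: yellow pencil, 150 mm long, bystander; origin at the centre of its underside

How it is judged:
By the outcome, as a careful person would: the job done as asked, in the order asked, and still so for the second after the job is handed in, with the robot touching nothing.
Of short_1, chipped_1, chipped_2 only 2 to 3 are there at a start; the rules pass over those that are not, and their reading is None.
Of whole_2, whole_3, whole_4 only 2 to 3 are there at a start; the rules pass over those that are not, and their reading is None.
At some moment in a run one of scrap_bin may be knocked a few centimetres aside while the robot is not near it.
Once in a run the grip may slacken for a moment while it holds something.
It also fails if it takes over 210 s, if anything falls off the work surface, if the arm or the gripper's body presses on something with over 40 N, if the wrist force passes 120 N, or if a joint passes its speed limit or range.

## Working session

There is one attempt and no reset: what is moved stays moved. The work goes in short steps, Python scripts to look and compute and a shell command to move; the robot and the scene stay as the last step left them, time stands still between calls to the robot, and variables do not carry over. Pictures are saved under pics/ and viewed, at most 14 in all, crops included, and the job is handed in when it is done.

```bash
ls; mkdir -p pics; python3 - <<'E'
from station import r, eyes
import cv2
print(r.state())
for n in("side","top","wrist"):
    print(n,eyes.camera_model(n))
    cv2.imwrite(f"pics/{n}0.png",eyes.grab_frame(n))
E
```

```text
pics
{'t': 0.0, 'joints': array([-1.32154418e+00,  2.59213196e-01,  2.07271022e-02,  1.33369548e+00,
        2.45993896e-05,  1.41822808e+00]), 'joint_vel': array([-0.0001076 , -0.00076795,  0.00098161,  0.0001567 , -0.00035143,
       -0.00186399]), 'joint_efforts': array([-4.26141458e-03, -5.55633724e+01,  3.44531214e+01,  1.38164542e-02,
       -3.90575235e-05, -6.90551243e-07]), 'tcp_pos': array([ 215.05218786, -505.91828822,  244.64110333]), 'tool_rot': array([-3.07704364e+00, -6.26663943e-01,  6.65231199e-05]), 'wrist_force': array([ 0.45360388, -0.70321722,  0.70820516]), 'ft_torque': array([-0.06814508,  0.01127172, -0.01069923]), 'finger_force': 0.0, 'grip_width': 1.0029830638075055}
side {'fov_y': 56.89743516902206, 'cx': 319.51759116536863, 'cy': 238.10111918960152, 'dist_coeffs': array([-0.06150266,  0.        ,  0.        ,  0.        ,  0.        ]), 'origin': array([  354.33490792, -1036.64837061,   590.90520268]), 'attitude': array([-2.08990511,  0.20831173, -0.10789079])}
top {'fov_y': 53.08360806095537, 'cx': 323.9143583549129, 'cy': 246.1251861639914, 'dist_coeffs': array([0.03688589, 0.        , 0.        , 0.        , 0.        ]), 'origin': array([ 403.54262054, -122.98611605, 1303.22085133]), 'attitude': array([-2.1537666 ,  2.17674136, -0.08230742])}
wrist {'fov_y': 62.90405891811779, 'cx': 315.41085771650563, 'cy': 238.14298299649155, 'dist_coeffs': array([-0.05985241,  0.        ,  0.        ,  0.        ,  0.        ]), 'tool_from_camera': array([[-2.56487744e-05, -9.57714760e-01, -2.87719372e-01,
         7.24071757e+01],
       [ 9.99999963e-01, -1.01965969e-04,  2.50263095e-04,
        -3.99015494e-01],
       [-2.69018245e-04, -2.87719355e-01,  9.57714728e-01,
        -1.28412912e+02],
       [ 0.00000000e+00,  0.00000000e+00,  0.00000000e+00,
         1.00000000e+00]])}
```

View pics/top0.png

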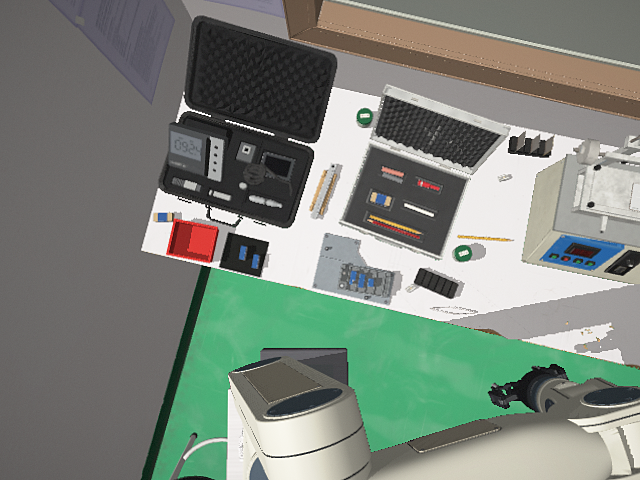

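Two blue blocks lie on the mat (~242,253), the bin is at (192,240), the tray is at (365,282), and the wooden rest with the straightedge at (325,190). Next I'll write helpers and take an enlarged crop.

```bash
cat > h.py <<'E'
import numpy as np, cv2, itertools
from scipy.spatial.transform import Rotation as R
from station import r, eyes
def cam(n, st=None):
    m=eyes.camera_model(n); f=240/np.tan(np.radians(m['fov_y']/2))
    K=np.array([[f,0,m['cx']],[0,f,m['cy']],[0,0,1]])
    if n=='wrist':
        T=m['tool_from_camera']; Rt=R.from_rotvec(st['tool_rot']).as_matrix()
        Rc=Rt@T[:3,:3]; o=Rt@T[:3,3]+st['tcp_pos']
    else: Rc=R.from_rotvec(m['attitude']).as_matrix(); o=m['origin']
    return K,np.array(m['dist_coeffs']),Rc,o
def p2w(c,uv,z):
    K,d,Rc,o=c; q=cv2.undistortPoints(np.array(uv,float).reshape(-1,1,2),K,d).reshape(-1,2)
    v=np.c_[q,np.ones(len(q))]@Rc.T; z=np.broadcast_to(z,len(q))
    return o+v*((z-o[2])/v[:,2])[:,None]
def w2p(c,P):
    K,d,Rc,o=c; return cv2.projectPoints((np.array(P,float).reshape(-1,3)-o)@Rc,np.zeros(3),np.zeros(3),K,d)[0].reshape(-1,2)
def snap(n,name):
    st=r.state(); im=eyes.grab_frame(n); cv2.imwrite(f'pics/{name}.png',im); np.save(f'pics/{name}.npy',np.r_[st['tcp_pos'],st['tool_rot']]); return im
def load(n,name):
    a=np.load(f'pics/{name}.npy'); return cam(n,dict(tcp_pos=a[:3],tool_rot=a[3:]))
def yaw(st=None):
    """direction of the tool's y (closing line), deg mod 180, in world"""
    st=st or r.state(); v=R.from_rotvec(st['tool_rot']).as_matrix()[:,1]; return np.degrees(np.arctan2(v[1],v[0]))
E
python3 - <<'E'
from h import *
im=cv2.imread('pics/top0.png'); cv2.imwrite('pics/t0c.png',cv2.resize(im[150:310,145:465],None,fx=2.5,fy=2.5,interpolation=cv2.INTER_CUBIC))
c=cam('top'); print(np.round(p2w(c,[[242,254],[192,240],[365,282],[325,190],[143,251],[570,340],[355,245]],10)),yaw(),w2p(c,[[0,0,0],[500,0,0]]))
E
```

```text
[[ 506.  121.   10.]
 [ 546.  257.   10.]
 [ 427. -210.   10.]
 [ 679. -106.   10.]
 [ 517.  389.   10.]
 [ 272. -740.   10.]
 [ 527. -185.   10.]] -66.98141196391893 [[287.21878634 447.18665149]
 [286.95548097 255.94745457]]
```

View pics/t0c.png

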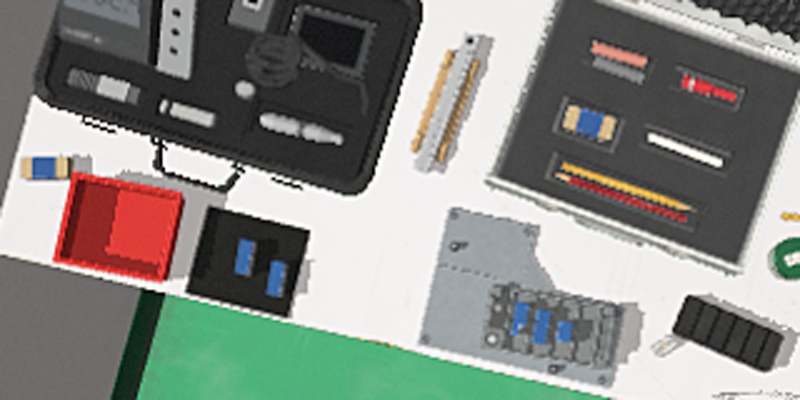

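```bash
python3 -m creep '[{"tx":0.03,"ty":0.05,"wz":9},{"tx":0.07,"ty":0.1,"wz":18},{"tx":0.1,"ty":0.15,"wz":28},{"tx":0.14,"ty":0.2,"wz":37,"tz":-0.02},{"tx":0.18,"ty":0.25,"wz":46,"tz":-0.04},{"tx":0.215,"ty":0.3,"wz":55,"tz":-0.065},{"tx":0.215,"ty":0.311,"wz":55,"tz":-0.065},{"tx":0.215,"ty":0.311,"wz":55,"tz":-0.065}]'
python3 - <<'E'
from h import *
im=snap('wrist','w1'); print(yaw())
E
```

```text
-66.97626795911312$[0]: bad value
```

View pics/w1.png

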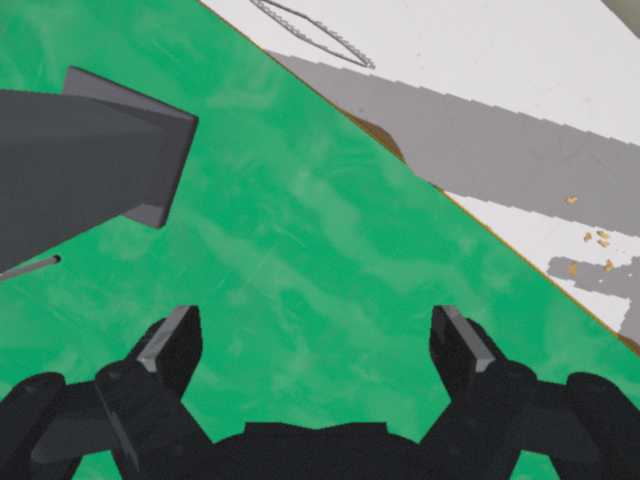

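That picture (green floor, fingers at the bottom) is of the start pose: the call was refused because the rows need all the keys.

```bash
python3 -m creep '[{"tx":0.03,"ty":0.05,"tz":0,"wx":0,"wy":0,"wz":9,"grip":0.0854},{"tx":0.07,"ty":0.1,"tz":0,"wx":0,"wy":0,"wz":18,"grip":0.0854},{"tx":0.1,"ty":0.15,"tz":0,"wx":0,"wy":0,"wz":28,"grip":0.0854},{"tx":0.14,"ty":0.2,"tz":-0.02,"wx":0,"wy":0,"wz":37,"grip":0.0854},{"tx":0.18,"ty":0.25,"tz":-0.04,"wx":0,"wy":0,"wz":46,"grip":0.0854},{"tx":0.215,"ty":0.3,"tz":-0.065,"wx":0,"wy":0,"wz":55,"grip":0.0854},{"tx":0.215,"ty":0.311,"tz":-0.065,"wx":0,"wy":0,"wz":55,"grip":0.0854},{"tx":0.215,"ty":0.311,"tz":-0.065,"wx":0,"wy":0,"wz":55,"grip":0.0854}]'
python3 - <<'E'
from h import *
im=snap('wrist','w2'); print(yaw(),r.state()['t'],r.state()['tcp_pos'])
E
```

```text
t: 1.2
tcp_pos: [430.3, -193.7, 179.9]
tool_rot: [-2.437, -1.98, 0.0]
wrist_force: [0.3, -0.6, 1.0]
grip_width: 1.004
finger_force: 0.0
-11.893265389548697 1.25 [ 430.19293717 -194.82924739  180.25756494]
```

View pics/w2.png

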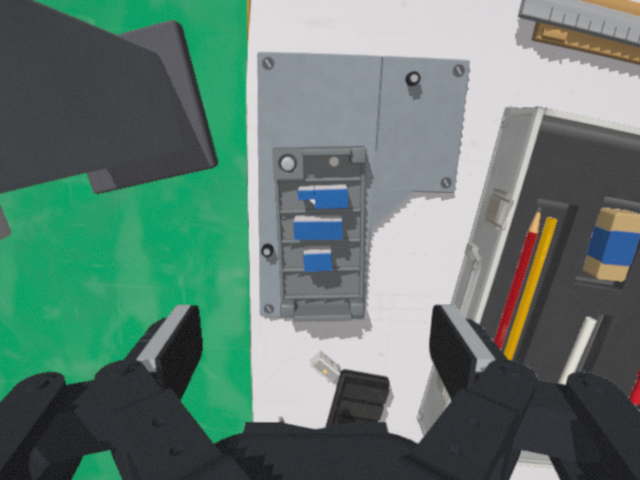

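The tray is clear: lane 1 holds a chipped block (323,197), lane 2 the whole one (318,229), lane 3 a short one (318,261), and lane 4 is empty. The pin top is at (288,163), with studs at (413,78) and (267,251).

```bash
cat >> h.py <<'E'
def blues(im,c,z,amin=150,roi=None):
    hsv=cv2.cvtColor(im,cv2.COLOR_BGR2HSV); m=cv2.inRange(hsv,(100,120,120),(125,255,255))
    out=[]
    for k in cv2.findContours(m,cv2.RETR_EXTERNAL,cv2.CHAIN_APPROX_NONE)[0]:
        if cv2.contourArea(k)<amin: continue
        P=p2w(c,k.reshape(-1,2),z)[:,:2]; q=cv2.minAreaRect(P.astype(np.float32))
        out.append((k.reshape(-1,2).mean(0).round(),np.round(q[0],1),np.round(q[1],1),round(q[2],1)))
    return out
E
python3 - <<'E'
from h import *
im=cv2.imread('pics/w2.png'); c=load('wrist','w2')
for b in blues(im,c,30): print(*b)
pin=p2w(c,[[288,163]],22)[0]; ts=p2w(c,[[413,78]],14)[0]; ls=p2w(c,[[267,251]],14)[0]
print(pin,ts,ls)
# fit base frame: points in base coords
B=np.array([[0,0],[-62.5,88],[70,-16.5],[-78,-24],[-78,130],[132,-24]]);W=np.r_[[pin,ts,ls],p2w(c,[[258,54],[469,61],[262,317]],6)][:,:2]
b0,w0=B.mean(0),W.mean(0);H=(B-b0).T@(W-w0);a=np.arctan2(H[0,1]-H[1,0],H[0,0]+H[1,1]);Rm=np.array([[np.cos(a),-np.sin(a)],[np.sin(a),np.cos(a)]]);o=w0-Rm@b0
print('base',o,np.degrees(a)); print((B@Rm.T+o-W).round(1))
# tray corners top: boss tops etc
t=p2w(c,[[275,149],[366,147],[282,318],[365,318]],[20,24,24,24]);print(t.round(1))
for g in((282,299,365,318),):pass
ct=cam('top');print('rest ends',p2w(ct,[[145+475/2.5,150+40/2.5],[145+430/2.5,150+165/2.5]],16).round())
print('bin',p2w(ct,[[145+x/2.5,150+y/2.5] for x,y in((75,173),(186,190),(166,279),(57,262))],36).round())
print('mat',p2w(ct,[[145+x/2.5,150+y/2.5] for x,y in((207,206),(311,231),(292,315),(187,290))],3).round())
cv2.imwrite('pics/w2c.png',cv2.resize(im[135:335,250:400],None,fx=3.5,fy=3,interpolation=cv2.INTER_CUBIC)[:600])
E
```

```text
[317. 262.] [ 424.7 -222.9] [13.7 20.5] 78.2
[620. 248.] [ 657.  -259.9] [25.9 26.1] 72.7
[318. 230.] [ 430.2 -198.4] [13.  35.5] 78.2
[324. 198.] [ 438.2 -176.1] [13.6 35.3] 80.4
[ 418.8103086  -146.55346785   22.        ] [ 517.73146718 -106.89579391   14.        ] [ 386.39468109 -210.9675677    14.        ]
base [ 418.49635069 -147.76302438] -103.20751523011623
[[-0.3 -1.2]
 [ 0.7 -0.1]
 [ 0.  -1.2]
 [-0.6  1.6]
 [ 1.4  1.1]
 [-1.2 -0.2]]
[[ 411.7 -135.    20. ]
 [ 475.7 -146.7   24. ]
 [ 386.5 -265.9   24. ]
 [ 452.2 -279.6   24. ]]
rest ends [[ 744. -134.   16.]
 [ 606.  -83.   16.]]
bin [[599. 295.  36.]
 [579. 177.  36.]
 [485. 197.  36.]
 [504. 312.  36.]]
mat [[566. 161.   3.]
 [537.  47.   3.]
 [446.  68.   3.]
 [474. 182.   3.]]
```

View pics/w2c.png

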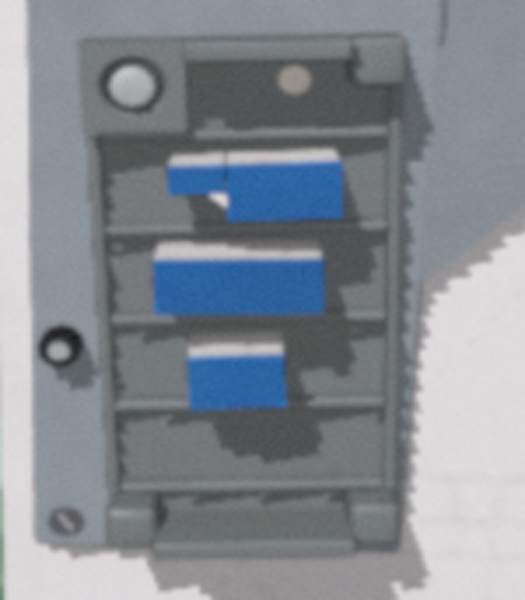

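```bash
python3 -m creep '[{"tx":0.008,"ty":0.019,"tz":-0.04,"wx":0,"wy":0,"wz":0,"grip":0.05},{"tx":0.008,"ty":0.019,"tz":-0.08,"wx":0,"wy":0,"wz":0,"grip":0.05},{"tx":0.008,"ty":0.019,"tz":-0.11,"wx":0,"wy":0,"wz":0,"grip":0.05},{"tx":0.008,"ty":0.019,"tz":-0.11,"wx":0,"wy":0,"wz":0,"grip":0.05},{"tx":0.008,"ty":0.019,"tz":-0.13,"wx":0,"wy":0,"wz":0,"grip":0.05},{"tx":0.008,"ty":0.019,"tz":-0.146,"wx":0,"wy":0,"wz":0,"grip":0.05},{"tx":0.008,"ty":0.019,"tz":-0.146,"wx":0,"wy":0,"wz":0,"grip":0.05}]' 50
python3 -m creep '[{"tx":0,"ty":0,"tz":0,"wx":0,"wy":0,"wz":0,"grip":0.02},{"tx":0,"ty":0,"tz":0,"wx":0,"wy":0,"wz":0,"grip":0.02},{"tx":0,"ty":0,"tz":0,"wx":0,"wy":0,"wz":0,"grip":0.02},{"tx":0,"ty":0,"tz":0,"wx":0,"wy":0,"wz":0,"grip":0.02}]' 50
python3 - <<'E'
from h import *
im=snap('wrist','w3')
E
```

```text
t: 2.12
tcp_pos: [438.1, -177.1, 35.0]
tool_rot: [2.442, 1.976, -0.0]
wrist_force: [0.6, 0.3, 0.6]
grip_width: 0.584
finger_force: 0.0
t: 2.62
tcp_pos: [438.9, -177.1, 36.0]
tool_rot: [2.439, 1.975, 0.001]
wrist_force: [-0.6, -0.5, 5.7]
grip_width: 0.397
finger_force: 49.2
```

View pics/w3.png

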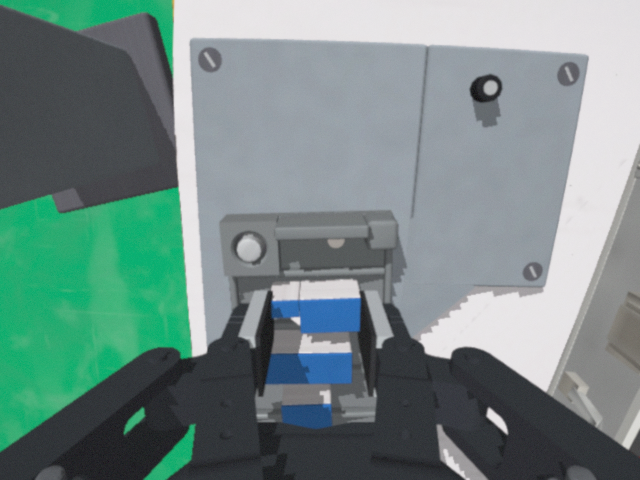

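```bash
python3 -m creep '[{"tx":0,"ty":0,"tz":0.02,"wx":0,"wy":0,"wz":0,"grip":0.02},{"tx":0,"ty":0,"tz":0.05,"wx":0,"wy":0,"wz":0,"grip":0.02},{"tx":0.01,"ty":0.05,"tz":0.08,"wx":0,"wy":0,"wz":0,"grip":0.02},{"tx":0.03,"ty":0.1,"tz":0.09,"wx":0,"wy":0,"wz":0,"grip":0.02},{"tx":0.045,"ty":0.155,"tz":0.09,"wx":0,"wy":0,"wz":0,"grip":0.02},{"tx":0.06,"ty":0.21,"tz":0.09,"wx":0,"wy":0,"wz":0,"grip":0.02},{"tx":0.07,"ty":0.265,"tz":0.09,"wx":0,"wy":0,"wz":0,"grip":0.02},{"tx":0.08,"ty":0.32,"tz":0.09,"wx":0,"wy":0,"wz":0,"grip":0.02}]'
python3 -m creep '[{"tx":0.01,"ty":0.05,"tz":0.02,"wx":0,"wy":0,"wz":0,"grip":0.02},{"tx":0.026,"ty":0.1,"tz":0.02,"wx":0,"wy":0,"wz":0,"grip":0.02},{"tx":0.026,"ty":0.122,"tz":0.02,"wx":0,"wy":0,"wz":0,"grip":0.02},{"tx":0.026,"ty":0.122,"tz":0.02,"wx":0,"wy":0,"wz":0,"grip":0.02}]'
cat >> h.py <<'E'
def red(im,c,z):
    hsv=cv2.cvtColor(im,cv2.COLOR_BGR2HSV); m=cv2.inRange(hsv,(0,150,60),(8,255,255))|cv2.inRange(hsv,(172,150,60),(180,255,255))
    k=max(cv2.findContours(m,cv2.RETR_EXTERNAL,cv2.CHAIN_APPROX_NONE)[0],key=cv2.contourArea).reshape(-1,2)
    q=cv2.minAreaRect(p2w(c,k,z)[:,:2].astype(np.float32)); return k.mean(0).round(),np.round(q[0],1),np.round(q[1],1),round(q[2],1)
E
python3 - <<'E'
from h import *
im=snap('wrist','w4');c=load('wrist','w4')
print(*red(im,c,36)); 
for b in blues(im,c,23): print(*b)
E
```

```text
t: 3.68
tcp_pos: [518.7, 145.6, 125.8]
tool_rot: [2.44, 1.977, 0.003]
wrist_force: [1.3, -0.9, -0.5]
grip_width: 0.395
finger_force: 49.8
t: 4.18
tcp_pos: [543.7, 266.8, 144.7]
tool_rot: [2.439, 1.98, 0.0]
wrist_force: [0.3, -1.1, -0.3]
grip_width: 0.395
finger_force: 49.8
[318. 234.] [544.3 267.1] [88.  98.7] 78.4
[312. 420.] [508.7 119.2] [13.6 35.6] 80.0
[318. 313.] [531.3 208.6] [25.2 61.9] 80.1
[396. 106.] [607.6 337.1] [23.3 24.2] 0.2
```

View pics/w4.png

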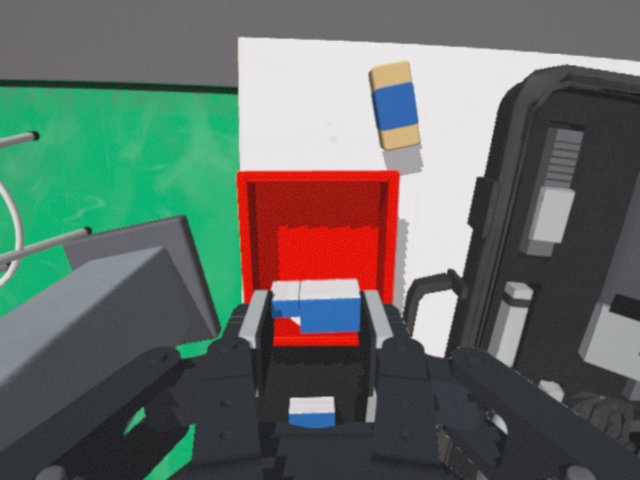

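```bash
python3 - <<'E'
from h import *
c=load('wrist','w4'); print(p2w(c,[[238,171],[398,171],[240,346],[397,346]],36).round(1), p2w(c,[[315,171],[318,346]],36).mean(0))
E
```

```text
[[506.3 319.6  36. ]
 [600.6 299.8  36. ]
 [476.1 203.1  36. ]
 [582.5 180.7  36. ]] [540.3395145  251.10020541  36.        ]
```

The bin is in view, with its rim from (238,171) to (398,171) at the far side and row 346 at the near side. The chipped block is held over it, so I'll lower and release.

```bash
python3 -m creep '[{"tx":0,"ty":0.001,"tz":-0.05,"wx":0,"wy":0,"wz":0,"grip":0.02},{"tx":0,"ty":0.001,"tz":-0.085,"wx":0,"wy":0,"wz":0,"grip":0.02},{"tx":0,"ty":0.001,"tz":-0.1,"wx":0,"wy":0,"wz":0,"grip":0.02},{"tx":0,"ty":0.001,"tz":-0.102,"wx":0,"wy":0,"wz":0,"grip":0.02},{"tx":0,"ty":0.001,"tz":-0.102,"wx":0,"wy":0,"wz":0,"grip":0.046},{"tx":0,"ty":0.001,"tz":-0.102,"wx":0,"wy":0,"wz":0,"grip":0.046},{"tx":0,"ty":0.001,"tz":-0.06,"wx":0,"wy":0,"wz":0,"grip":0.046},{"tx":0,"ty":0.001,"tz":0,"wx":0,"wy":0,"wz":0,"grip":0.046}]'
python3 -m creep '[{"tx":-0.01,"ty":-0.05,"tz":0,"wx":0,"wy":0,"wz":0,"grip":0.046},{"tx":-0.03,"ty":-0.11,"tz":0,"wx":0,"wy":0,"wz":0,"grip":0.046},{"tx":-0.04,"ty":-0.17,"tz":0,"wx":0,"wy":0,"wz":0,"grip":0.046},{"tx":-0.055,"ty":-0.23,"tz":0,"wx":0,"wy":0,"wz":0,"grip":0.046},{"tx":-0.07,"ty":-0.29,"tz":0,"wx":0,"wy":0,"wz":0,"grip":0.046},{"tx":-0.085,"ty":-0.35,"tz":-0.01,"wx":0,"wy":0,"wz":0,"grip":0.046},{"tx":-0.1,"ty":-0.4,"tz":-0.02,"wx":0,"wy":0,"wz":0,"grip":0.046},{"tx":-0.118,"ty":-0.45,"tz":-0.03,"wx":0,"wy":0,"wz":0,"grip":0.046}]'
python3 - <<'E'
from h import *
im=snap('wrist','w5');c=load('wrist','w5'); print(r.state()['tcp_pos'])
for b in blues(im,c,30): print(*b)
E
```

```text
t: 5.22
tcp_pos: [543.4, 266.6, 145.0]
tool_rot: [-2.44, -1.977, 0.003]
wrist_force: [0.7, 0.1, -0.3]
grip_width: 0.535
finger_force: 0.0
t: 6.22
tcp_pos: [425.8, -185.1, 115.1]
tool_rot: [2.439, 1.976, 0.001]
wrist_force: [1.0, -0.2, -0.1]
grip_width: 0.54
finger_force: 0.0
[ 424.07717156 -189.55005738  113.87092328]
[327. 312.] [ 424.  -223.9] [13.4 21. ] 81.1
[328. 274.] [ 429.5 -199.8] [13.1 35.3] 79.3
```

```bash
python3 -m creep '[{"tx":0,"ty":0,"tz":0,"wx":0,"wy":0,"wz":0,"grip":0.046},{"tx":0,"ty":0,"tz":0,"wx":0,"wy":0,"wz":0,"grip":0.046}]'; python3 -c "
from h import *
im=snap('wrist','w6');c=load('wrist','w6'); print(r.state()['tcp_pos'],yaw())
for b in blues(im,c,30): print(*b)"
```

```text
t: 6.52
tcp_pos: [426.5, -182.7, 114.9]
tool_rot: [2.44, 1.977, 0.001]
wrist_force: [0.6, -0.1, 0.1]
grip_width: 0.543
finger_force: 0.0
[ 426.55680011 -182.42088026  114.84589342] -11.906174804620107
[327. 314.] [ 424.4 -222.4] [14.1 20.5] 79.3
[328. 276.] [ 430.  -198.1] [13.9 35.4] 78.0
```

```bash
python3 -m creep '[{"tx":-0.002,"ty":-0.04,"tz":-0.03,"wx":0,"wy":0,"wz":0,"grip":0.036},{"tx":-0.002,"ty":-0.04,"tz":-0.06,"wx":0,"wy":0,"wz":0,"grip":0.036},{"tx":-0.002,"ty":-0.04,"tz":-0.082,"wx":0,"wy":0,"wz":0,"grip":0.036},{"tx":-0.002,"ty":-0.04,"tz":-0.082,"wx":0,"wy":0,"wz":0,"grip":0.036},{"tx":-0.002,"ty":-0.04,"tz":-0.082,"wx":0,"wy":0,"wz":0,"grip":0.01},{"tx":-0.002,"ty":-0.04,"tz":-0.082,"wx":0,"wy":0,"wz":0,"grip":0.01},{"tx":-0.002,"ty":-0.04,"tz":-0.082,"wx":0,"wy":0,"wz":0,"grip":0.01}]'
python3 -m creep '[{"tx":0,"ty":0,"tz":0.02,"wx":0,"wy":0,"wz":0,"grip":0.01},{"tx":0,"ty":0,"tz":0.05,"wx":0,"wy":0,"wz":0,"grip":0.01},{"tx":0.02,"ty":0.06,"tz":0.08,"wx":0,"wy":0,"wz":0,"grip":0.01},{"tx":0.035,"ty":0.12,"tz":0.1,"wx":0,"wy":0,"wz":0,"grip":0.01},{"tx":0.05,"ty":0.18,"tz":0.1,"wx":0,"wy":0,"wz":0,"grip":0.01},{"tx":0.065,"ty":0.24,"tz":0.1,"wx":0,"wy":0,"wz":0,"grip":0.01},{"tx":0.08,"ty":0.3,"tz":0.1,"wx":0,"wy":0,"wz":0,"grip":0.01},{"tx":0.09,"ty":0.35,"tz":0.1,"wx":0,"wy":0,"wz":0,"grip":0.01}]'
python3 -m creep '[{"tx":0.01,"ty":0.05,"tz":0.01,"wx":0,"wy":0,"wz":0,"grip":0.01},{"tx":0.026,"ty":0.1,"tz":0.01,"wx":0,"wy":0,"wz":0,"grip":0.01},{"tx":0.026,"ty":0.1,"tz":0.01,"wx":0,"wy":0,"wz":0,"grip":0.01},{"tx":0.026,"ty":0.1,"tz":0.01,"wx":0,"wy":0,"wz":0,"grip":0.01}]'
python3 - <<'E'
from h import *
im=snap('wrist','w7');c=load('wrist','w7');print(*red(im,c,36))
for b in blues(im,c,23): print(*b)
E
```

```text
t: 7.45
tcp_pos: [424.8, -223.3, 33.3]
tool_rot: [2.439, 1.977, 0.002]
wrist_force: [0.5, 1.2, 7.6]
grip_width: 0.229
finger_force: 49.6
t: 8.45
tcp_pos: [514.5, 129.0, 132.8]
tool_rot: [2.44, 1.977, 0.001]
wrist_force: [1.1, -0.2, -0.5]
grip_width: 0.229
finger_force: 49.0
t: 8.95
tcp_pos: [539.7, 226.7, 142.2]
tool_rot: [2.44, 1.978, -0.001]
wrist_force: [-0.5, 0.5, -0.9]
grip_width: 0.229
finger_force: 49.0
[311. 194.] [541.1 251.5] [118.7  98.7] 78.3
[294. 419.] [491.1  84. ] [12.6 24.1] 78.2
[308. 380.] [510.3 118.5] [14.  32.4] 80.7
[316. 321.] [526.2 165.1] [26.2 35.2] 78.1
[311. 172.] [543.6 267.7] [13.1 35.1] 81.4
[393.  35.] [607.6 336.3] [23.2 24.3] 0.2
```

View pics/w7.png

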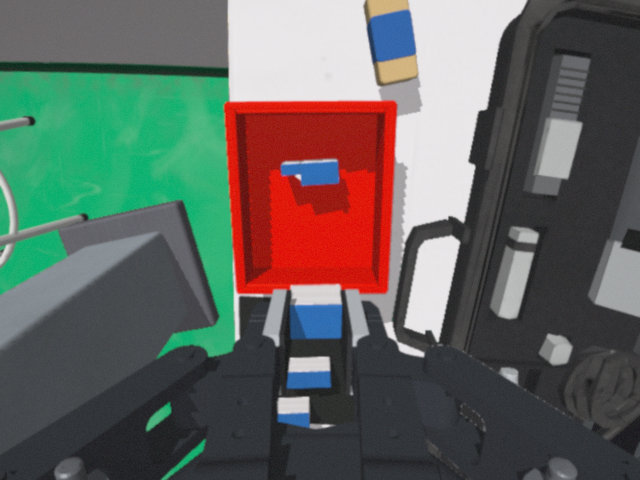

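The chipped block lies in the bin (310,172) and the short one is held over the bin's near half.

```bash
python3 -m creep '[{"tx":0,"ty":0.003,"tz":-0.05,"wx":0,"wy":0,"wz":0,"grip":0.01},{"tx":0,"ty":0.003,"tz":-0.085,"wx":0,"wy":0,"wz":0,"grip":0.01},{"tx":0,"ty":0.003,"tz":-0.1,"wx":0,"wy":0,"wz":0,"grip":0.01},{"tx":0,"ty":0.003,"tz":-0.1,"wx":0,"wy":0,"wz":0,"grip":0.01},{"tx":0,"ty":0.003,"tz":-0.1,"wx":0,"wy":0,"wz":0,"grip":0.035},{"tx":0,"ty":0.003,"tz":-0.1,"wx":0,"wy":0,"wz":0,"grip":0.035},{"tx":0,"ty":0.003,"tz":-0.06,"wx":0,"wy":0,"wz":0,"grip":0.046},{"tx":0,"ty":0.003,"tz":0,"wx":0,"wy":0,"wz":0,"grip":0.046}]'
python3 -m creep '[{"tx":-0.01,"ty":-0.05,"tz":0,"wx":0,"wy":0,"wz":0,"grip":0.046},{"tx":-0.03,"ty":-0.08,"tz":0,"wx":0,"wy":0,"wz":0,"grip":0.046},{"tx":-0.03,"ty":-0.08,"tz":0,"wx":0,"wy":0,"wz":0,"grip":0.046},{"tx":-0.03,"ty":-0.08,"tz":0,"wx":0,"wy":0,"wz":0,"grip":0.046}]'
python3 - <<'E'
from h import *
im=snap('wrist','w8');c=load('wrist','w8')
for b in blues(im,c,23): print(*b)
E
```

```text
t: 10.0
tcp_pos: [539.3, 229.6, 142.8]
tool_rot: [-2.44, -1.977, 0.004]
wrist_force: [1.1, -0.4, 1.0]
grip_width: 0.535
finger_force: 0.0
t: 10.5
tcp_pos: [510.7, 150.0, 143.1]
tool_rot: [2.441, 1.977, 0.003]
wrist_force: [-0.4, 0.8, -0.4]
grip_width: 0.542
finger_force: 0.0
[301. 329.] [485.   85.2] [13.7 35.7] 78.0
[323. 279.] [508.7 118.8] [13.8 35.6] 80.3
[337. 102.] [540.1 230.1] [13.3 19.8] 82.7
[332.  33.] [543.7 267.3] [13.6 35. ] 81.7
```

View pics/w8.png

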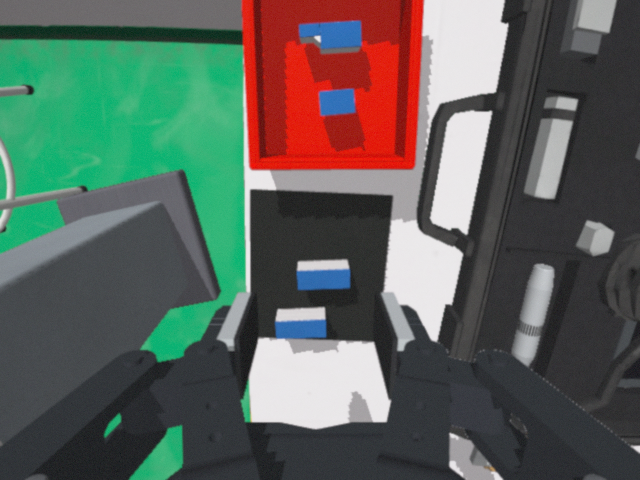

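Both bin blocks are inside at (330,36) and (337,102). The two new blocks lie blue side up on the mat at (323,275) and (301,328).

```bash
python3 -m creep '[{"tx":-0.001,"ty":-0.031,"tz":-0.05,"wx":0,"wy":0,"wz":1,"grip":0.046},{"tx":-0.001,"ty":-0.031,"tz":-0.09,"wx":0,"wy":0,"wz":1,"grip":0.046},{"tx":-0.001,"ty":-0.031,"tz":-0.117,"wx":0,"wy":0,"wz":1,"grip":0.046},{"tx":-0.001,"ty":-0.031,"tz":-0.117,"wx":0,"wy":0,"wz":1,"grip":0.046},{"tx":-0.001,"ty":-0.031,"tz":-0.117,"wx":0,"wy":0,"wz":1,"grip":0.02},{"tx":-0.001,"ty":-0.031,"tz":-0.117,"wx":0,"wy":0,"wz":1,"grip":0.02},{"tx":-0.001,"ty":-0.031,"tz":-0.117,"wx":0,"wy":0,"wz":1,"grip":0.02},{"tx":-0.001,"ty":-0.031,"tz":-0.09,"wx":0,"wy":0,"wz":0,"grip":0.02}]'
python3 -m creep '[{"tx":0,"ty":0,"tz":0.05,"wx":0,"wy":0,"wz":0,"grip":0.02},{"tx":-0.015,"ty":-0.06,"tz":0.07,"wx":0,"wy":0,"wz":0,"grip":0.02},{"tx":-0.03,"ty":-0.12,"tz":0.07,"wx":0,"wy":0,"wz":0,"grip":0.02},{"tx":-0.045,"ty":-0.18,"tz":0.07,"wx":0,"wy":0,"wz":0,"grip":0.02},{"tx":-0.06,"ty":-0.24,"tz":0.06,"wx":0,"wy":0,"wz":0,"grip":0.02},{"tx":-0.073,"ty":-0.295,"tz":0.05,"wx":0,"wy":0,"wz":0,"grip":0.02},{"tx":-0.073,"ty":-0.295,"tz":0.05,"wx":0,"wy":0,"wz":0,"grip":0.02},{"tx":-0.073,"ty":-0.295,"tz":0.05,"wx":0,"wy":0,"wz":0,"grip":0.02}]'
python3 - <<'E'
from h import *
im=snap('wrist','w9');print(r.state()['tcp_pos'])
cv2.imwrite('pics/w9c.png',cv2.resize(im[190:440,210:430],None,fx=2.4,fy=2.4,interpolation=cv2.INTER_CUBIC))
E
```

```text
t: 11.55
tcp_pos: [508.1, 118.7, 51.7]
tool_rot: [-2.44, -1.976, 0.003]
wrist_force: [0.5, 0.7, 1.1]
grip_width: 0.401
finger_force: 49.9
t: 12.55
tcp_pos: [436.0, -176.2, 102.6]
tool_rot: [2.442, 1.976, 0.001]
wrist_force: [-0.3, 0.1, -0.3]
grip_width: 0.404
finger_force: 49.9
[ 436.257359   -175.5671752   102.65887454]
```

View pics/w9c.png

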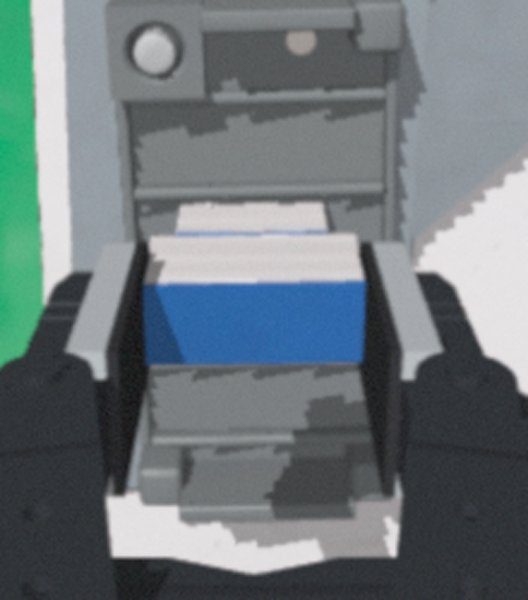

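The block is held. Lane 1 lies between the ribs at crop rows 97 and 190, cols 135–385.

```bash
python3 - <<'E'
from h import *
c=load('wrist','w9'); f=lambda x,y:[210+x/2.4,190+y/2.4]
P=p2w(c,[f(210,97),f(384,93),f(138,190),f(384,187)],15); print(P.round(1),p2w(c,[f(261,95),f(261,188.5)],15).mean(0).round(1))
print('pin',p2w(c,[f(155,50)],22).round(1))
print(np.degrees(np.arctan2(*(P[3]-P[2])[1::-1])))
E
```

```text
[[ 427.8 -161.4   15. ]
 [ 468.5 -169.    15. ]
 [ 405.2 -180.8   15. ]
 [ 464.5 -192.6   15. ]] [ 437.3 -175.    15. ]
pin [[ 418.8 -146.1   22. ]]
-11.302652697380637
```

```bash
python3 -m creep '[{"tx":0.001,"ty":0,"tz":-0.03,"wx":0,"wy":0,"wz":0.5,"grip":0.02},{"tx":0.001,"ty":0,"tz":-0.05,"wx":0,"wy":0,"wz":0.5,"grip":0.02},{"tx":0.001,"ty":0,"tz":-0.06,"wx":0,"wy":0,"wz":0.5,"grip":0.02},{"tx":0.001,"ty":0,"tz":-0.067,"wx":0,"wy":0,"wz":0.5,"grip":0.02},{"tx":0.001,"ty":0,"tz":-0.069,"wx":0,"wy":0,"wz":0.5,"grip":0.02},{"tx":0.001,"ty":0,"tz":-0.069,"wx":0,"wy":0,"wz":0.5,"grip":0.02}]'
python3 -m creep '[{"tx":0,"ty":0,"tz":0,"wx":0,"wy":0,"wz":0,"grip":0.046},{"tx":0,"ty":0,"tz":0,"wx":0,"wy":0,"wz":0,"grip":0.046},{"tx":0,"ty":0,"tz":0.03,"wx":0,"wy":0,"wz":0,"grip":0.046},{"tx":0,"ty":0,"tz":0.08,"wx":0,"wy":0,"wz":0,"grip":0.046},{"tx":0,"ty":0.03,"tz":0.11,"wx":0,"wy":0,"wz":0,"grip":0.046},{"tx":0,"ty":0.03,"tz":0.11,"wx":0,"wy":0,"wz":0,"grip":0.046},{"tx":0,"ty":0.03,"tz":0.11,"wx":0,"wy":0,"wz":0,"grip":0.046}]'
python3 - <<'E'
from h import *
im=snap('wrist','w10');c=load('wrist','w10')
for b in blues(im,c,30): print(*b)
E
```

```text
t: 13.35
tcp_pos: [437.3, -176.2, 33.6]
tool_rot: [2.432, 1.988, 0.0]
wrist_force: [-0.1, -0.7, -0.8]
grip_width: 0.4
finger_force: 50.0
t: 14.22
tcp_pos: [436.9, -146.3, 142.9]
tool_rot: [2.432, 1.989, -0.0]
wrist_force: [-0.4, 0.6, -0.5]
grip_width: 0.539
finger_force: 0.0
[634. 334.] [ 648.  -263.1] [10.9 27.7] 4.0
[322. 312.] [ 430.1 -198.1] [13.7 35.7] 78.5
[325. 282.] [ 436.4 -176.8] [13.8 35.7] 80.1
```

```bash
python3 -m creep '[{"tx":0.01,"ty":0.06,"tz":0,"wx":0,"wy":0,"wz":0,"grip":0.046},{"tx":0.025,"ty":0.12,"tz":0,"wx":0,"wy":0,"wz":0,"grip":0.046},{"tx":0.04,"ty":0.18,"tz":0,"wx":0,"wy":0,"wz":0,"grip":0.046},{"tx":0.048,"ty":0.231,"tz":-0.02,"wx":0,"wy":0,"wz":0,"grip":0.046},{"tx":0.048,"ty":0.231,"tz":-0.05,"wx":0,"wy":0,"wz":0,"grip":0.046},{"tx":0.048,"ty":0.231,"tz":-0.09,"wx":0,"wy":0,"wz":0,"grip":0.046},{"tx":0.048,"ty":0.231,"tz":-0.118,"wx":0,"wy":0,"wz":0,"grip":0.046},{"tx":0.048,"ty":0.231,"tz":-0.118,"wx":0,"wy":0,"wz":0,"grip":0.046}]'
python3 -m creep '[{"tx":0,"ty":0,"tz":0,"wx":0,"wy":0,"wz":0,"grip":0.02},{"tx":0,"ty":0,"tz":0,"wx":0,"wy":0,"wz":0,"grip":0.02},{"tx":0,"ty":0,"tz":0,"wx":0,"wy":0,"wz":0,"grip":0.02},{"tx":0,"ty":0,"tz":0.04,"wx":0,"wy":0,"wz":0,"grip":0.02},{"tx":0,"ty":0,"tz":0.08,"wx":0,"wy":0,"wz":0,"grip":0.02},{"tx":-0.01,"ty":-0.06,"tz":0.09,"wx":0,"wy":0,"wz":0,"grip":0.02},{"tx":-0.02,"ty":-0.12,"tz":0.09,"wx":0,"wy":0,"wz":0,"grip":0.02},{"tx":-0.035,"ty":-0.18,"tz":0.09,"wx":0,"wy":0,"wz":0,"grip":0.02}]'
python3 -m creep '[{"tx":-0.01,"ty":-0.06,"tz":0,"wx":0,"wy":0,"wz":0,"grip":0.02},{"tx":-0.024,"ty":-0.1,"tz":0,"wx":0,"wy":0,"wz":0,"grip":0.02},{"tx":-0.024,"ty":-0.128,"tz":-0.02,"wx":0,"wy":0,"wz":0,"grip":0.02},{"tx":-0.024,"ty":-0.128,"tz":-0.02,"wx":0,"wy":0,"wz":0,"grip":0.02},{"tx":-0.024,"ty":-0.128,"tz":-0.02,"wx":0,"wy":0,"wz":0,"grip":0.02}]'
python3 - <<'E'
from h import *
im=snap('wrist','w11');c=load('wrist','w11');print(r.state()['tcp_pos'])
for b in blues(im,c,30): print(*b)
cv2.imwrite('pics/w11c.png',cv2.resize(im[190:440,210:430],None,fx=2.4,fy=2.4,interpolation=cv2.INTER_CUBIC))
E
```

```text
t: 15.28
tcp_pos: [483.3, 84.3, 22.7]
tool_rot: [-2.43, -1.985, 0.007]
wrist_force: [-0.7, -0.4, 1.2]
grip_width: 0.538
finger_force: 0.0
t: 16.27
tcp_pos: [450.1, -96.9, 116.2]
tool_rot: [2.43, 1.988, 0.002]
wrist_force: [1.4, -1.3, -0.8]
grip_width: 0.403
finger_force: 50.0
t: 16.9
tcp_pos: [426.1, -222.8, 95.7]
tool_rot: [-2.433, -1.988, -0.0]
wrist_force: [0.4, 1.5, 0.1]
grip_width: 0.401
finger_force: 50.0
[ 426.2564166  -222.55296197   95.8767001 ]
[320. 322.] [ 419.4 -256.5] [20.9 49.3] 79.9
[315. 219.] [ 430.  -198.2] [13.6 35.8] 78.5
[319. 175.] [ 436.4 -176.9] [13.6 35.5] 79.8
```

```bash
python3 -m creep '[{"tx":0.001,"ty":0,"tz":-0.025,"wx":0,"wy":0,"wz":0,"grip":0.02},{"tx":0.001,"ty":0,"tz":-0.045,"wx":0,"wy":0,"wz":0,"grip":0.02},{"tx":0.001,"ty":0,"tz":-0.055,"wx":0,"wy":0,"wz":0,"grip":0.02},{"tx":0.001,"ty":0,"tz":-0.06,"wx":0,"wy":0,"wz":0,"grip":0.02},{"tx":0.001,"ty":0,"tz":-0.062,"wx":0,"wy":0,"wz":0,"grip":0.02},{"tx":0.001,"ty":0,"tz":-0.062,"wx":0,"wy":0,"wz":0,"grip":0.02}]'
python3 -m creep '[{"tx":0,"ty":0,"tz":0,"wx":0,"wy":0,"wz":0,"grip":0.046},{"tx":0,"ty":0,"tz":0,"wx":0,"wy":0,"wz":0,"grip":0.046},{"tx":0,"ty":0,"tz":0.03,"wx":0,"wy":0,"wz":0,"grip":0.046},{"tx":0,"ty":0,"tz":0.08,"wx":0,"wy":0,"wz":0,"grip":0.046},{"tx":0,"ty":0.05,"tz":0.11,"wx":0,"wy":0,"wz":0,"grip":0.046},{"tx":0,"ty":0.06,"tz":0.11,"wx":0,"wy":0,"wz":0,"grip":0},{"tx":0,"ty":0.06,"tz":0.11,"wx":0,"wy":0,"wz":0,"grip":0},{"tx":0,"ty":0.06,"tz":0.11,"wx":0,"wy":0,"wz":0,"grip":0}]' 40
python3 - <<'E'
from h import *
im=snap('wrist','w12');c=load('wrist','w12');print(r.state()['tcp_pos'])
for b in blues(im,c,30): print(*b)
t=snap('top','t12'); print(*red(t,cam('top'),36))
cv2.imwrite('pics/w12c.png',cv2.resize(im[100:360,180:480],None,fx=2.3,fy=2.3,interpolation=cv2.INTER_CUBIC))
E
```

```text
t: 17.7
tcp_pos: [427.3, -223.3, 33.6]
tool_rot: [2.432, 1.988, 0.0]
wrist_force: [0.2, 0.3, -0.1]
grip_width: 0.402
finger_force: 50.0
t: 18.7
tcp_pos: [426.9, -163.7, 142.5]
tool_rot: [-2.432, -1.987, 0.001]
wrist_force: [1.0, -0.2, 0.4]
grip_width: -0.002
finger_force: 0.0
[ 426.8868305  -163.77691449  142.43853669]
[334. 285.] [ 429.9 -198. ] [13.8 35.5] 78.5
[335. 255.] [ 436.2 -176.8] [13.6 35.2] 79.8
[192. 240.] [541.9 248.7] [124.8  96.8] 78.4
```

View pics/w12c.png

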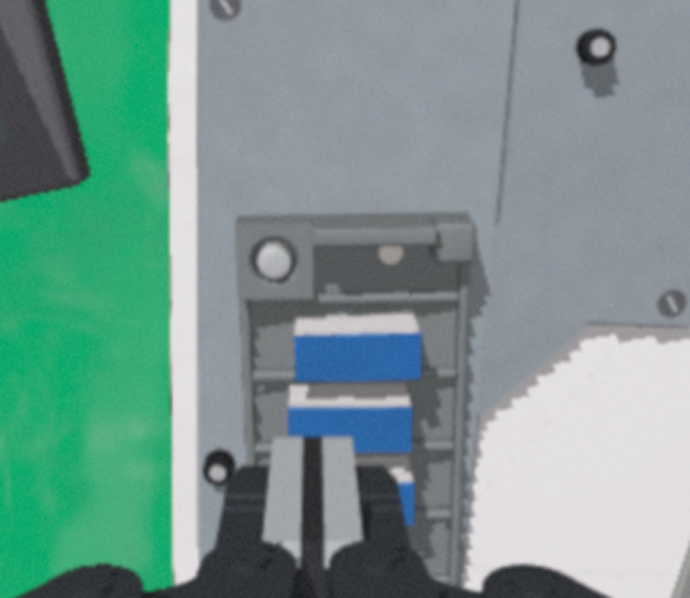

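All three blocks sit flat in lanes 1–3 and the bin is still in place. Next I work out the arc for pushing the corner.

```bash
cat > arc.py <<'E'
import numpy as np
P=np.array([418.6,-147.2])
def rot(a,v): a=np.radians(a); return np.array([np.cos(a)*v[0]-np.sin(a)*v[1],np.sin(a)*v[0]+np.cos(a)*v[1]])
def tw(v,yaw): return P+rot(yaw,v)
E
python3 - <<'E'
from h import *; from arc import *
print(r.state()['tcp_pos'],yaw())
for y in(-34,-26,-22): print(y,tw((116,y),-101.5).round(1))
for th in range(0,96,6): print(th,(tw((116,-24),-101.5+th)-tw((116,-24),-101.5)).round(1))
w=load('wrist','w2');t=cam('top')
# triangulate case corner
def ray(c,uv): K,d,Rc,o=c; q=cv2.undistortPoints(np.array([[uv]],float),K,d).ravel(); v=Rc@[q[0],q[1],1]; return o,v/np.linalg.norm(v)
o1,v1=ray(w,(540,107));o2,v2=ray(t,(145+488/2.5,150+182/2.5))
s=np.linalg.lstsq(np.c_[v1,-v2],o2-o1,rcond=None)[0];print('case',o1+s[0]*v1,o2+s[1]*v2)
E
```

```text
[ 426.90217263 -163.79944411  142.48040802] -11.526868381949587
-34 [ 362.2 -254.1]
-26 [ 370.  -255.7]
-22 [ 373.9 -256.5]
0 [0. 0.]
6 [11.6 -4.3]
12 [23.7 -7.3]
18 [35.9 -9.1]
24 [48.3 -9.6]
30 [60.7 -8.7]
36 [72.9 -6.6]
42 [84.8 -3.2]
48 [96.4  1.4]
54 [107.3   7.1]
60 [117.6  14. ]
66 [127.1  22. ]
72 [135.8  30.9]
78 [143.5  40.6]
84 [150.1  51.1]
90 [155.5  62.2]
case [ 581.24363104 -140.60716851   60.57361123] [ 580.63269158 -144.9910952    60.56417733]
```

```bash
python3 -m creep '[{"tx":-0.03,"ty":-0.045,"tz":0,"wx":0,"wy":0,"wz":0,"grip":0},{"tx":-0.065,"ty":-0.091,"tz":0,"wx":0,"wy":0,"wz":0,"grip":0},{"tx":-0.065,"ty":-0.091,"tz":-0.04,"wx":0,"wy":0,"wz":0,"grip":0},{"tx":-0.065,"ty":-0.091,"tz":-0.08,"wx":0,"wy":0,"wz":0,"grip":0},{"tx":-0.065,"ty":-0.091,"tz":-0.114,"wx":0,"wy":0,"wz":0,"grip":0},{"tx":-0.065,"ty":-0.091,"tz":-0.114,"wx":0,"wy":0,"wz":0,"grip":0},{"tx":-0.065,"ty":-0.091,"tz":-0.114,"wx":0,"wy":0,"wz":0,"grip":0}]'
python3 -m creep '[{"tx":0.002,"ty":0,"tz":0,"wx":0,"wy":0,"wz":0,"grip":0},{"tx":0.004,"ty":-0.001,"tz":0,"wx":0,"wy":0,"wz":0,"grip":0},{"tx":0.006,"ty":-0.001,"tz":0,"wx":0,"wy":0,"wz":0,"grip":0},{"tx":0.008,"ty":-0.002,"tz":0,"wx":0,"wy":0,"wz":0,"grip":0}]'
python3 -m creep '[{"tx":0.002,"ty":0,"tz":0,"wx":0,"wy":0,"wz":0,"grip":0},{"tx":0.004,"ty":-0.001,"tz":0,"wx":0,"wy":0,"wz":0,"grip":0}]'
python3 - <<'E'
from h import *
im=snap('wrist','w13')
E
```

```text
t: 19.68
tcp_pos: [362.3, -254.8, 30.0]
tool_rot: [2.433, 1.987, -0.0]
wrist_force: [0.7, -1.2, 0.2]
grip_width: -0.001
finger_force: 0.0
t: 20.18
tcp_pos: [370.3, -256.2, 29.5]
tool_rot: [2.432, 1.988, 0.0]
wrist_force: [0.3, 0.3, 0.2]
grip_width: -0.004
finger_force: 0.0
t: 20.42
tcp_pos: [374.2, -257.2, 29.3]
tool_rot: [-2.432, -1.988, 0.0]
wrist_force: [0.5, -0.7, -0.6]
grip_width: 0.003
finger_force: 0.0
```

View pics/w13.png

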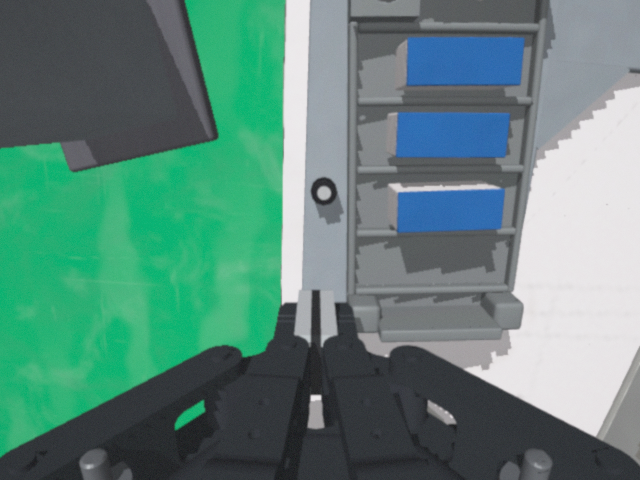

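The tool is beside the boss (362,312), with a gap of a few mm, and all blocks are in their lanes. Next come the arc rows.

```bash
python3 - <<'E'
from arc import *
f=lambda th:tw((116,-22),-101.5+th)
for a in range(0,88,32):
    print(a,f(a).round(1),[(k,*((f(a+k)-f(a))/1000).round(4)) for k in range(4,33,4)])
E
```

```text
0 [ 373.9 -256.5] [(4, np.float64(0.0077), np.float64(-0.0029)), (8, np.float64(0.0156), np.float64(-0.0052)), (12, np.float64(0.0237), np.float64(-0.0069)), (16, np.float64(0.0319), np.float64(-0.0081)), (20, np.float64(0.0401), np.float64(-0.0087)), (24, np.float64(0.0483), np.float64(-0.0087)), (28, np.float64(0.0565), np.float64(-0.0082)), (32, np.float64(0.0647), np.float64(-0.0071))]
32 [ 438.6 -263.6] [(4, np.float64(0.0081), np.float64(0.0017)), (8, np.float64(0.016), np.float64(0.0039)), (12, np.float64(0.0238), np.float64(0.0067)), (16, np.float64(0.0313), np.float64(0.01)), (20, np.float64(0.0386), np.float64(0.0139)), (24, np.float64(0.0456), np.float64(0.0182)), (28, np.float64(0.0523), np.float64(0.023)), (32, np.float64(0.0586), np.float64(0.0283))]
64 [ 497.2 -235.3] [(4, np.float64(0.006), np.float64(0.0057)), (8, np.float64(0.0115), np.float64(0.0118)), (12, np.float64(0.0166), np.float64(0.0183)), (16, np.float64(0.0212), np.float64(0.0251)), (20, np.float64(0.0254), np.float64(0.0322)), (24, np.float64(0.029), np.float64(0.0396)), (28, np.float64(0.0321), np.float64(0.0472)), (32, np.float64(0.0347), np.float64(0.0551))]
```

```bash
python3 -m creep '[{"tx":0.0077,"ty":-0.003,"tz":0,"wx":0,"wy":0,"wz":4,"grip":0},{"tx":0.0156,"ty":-0.005,"tz":0,"wx":0,"wy":0,"wz":8,"grip":0},{"tx":0.0237,"ty":-0.007,"tz":0,"wx":0,"wy":0,"wz":12,"grip":0},{"tx":0.032,"ty":-0.008,"tz":0,"wx":0,"wy":0,"wz":16,"grip":0},{"tx":0.04,"ty":-0.0085,"tz":0,"wx":0,"wy":0,"wz":20,"grip":0},{"tx":0.048,"ty":-0.0085,"tz":0,"wx":0,"wy":0,"wz":24,"grip":0},{"tx":0.0565,"ty":-0.008,"tz":0,"wx":0,"wy":0,"wz":28,"grip":0},{"tx":0.0647,"ty":-0.007,"tz":0,"wx":0,"wy":0,"wz":32,"grip":0}]'
python3 -m creep '[{"tx":0.008,"ty":0.0015,"tz":0,"wx":0,"wy":0,"wz":4,"grip":0},{"tx":0.016,"ty":0.004,"tz":0,"wx":0,"wy":0,"wz":8,"grip":0},{"tx":0.024,"ty":0.0065,"tz":0,"wx":0,"wy":0,"wz":12,"grip":0},{"tx":0.0313,"ty":0.01,"tz":0,"wx":0,"wy":0,"wz":16,"grip":0},{"tx":0.0385,"ty":0.014,"tz":0,"wx":0,"wy":0,"wz":20,"grip":0},{"tx":0.0456,"ty":0.018,"tz":0,"wx":0,"wy":0,"wz":24,"grip":0},{"tx":0.052,"ty":0.023,"tz":0,"wx":0,"wy":0,"wz":28,"grip":0},{"tx":0.0586,"ty":0.0283,"tz":0,"wx":0,"wy":0,"wz":32,"grip":0}]'
python3 - <<'E'
from h import *
im=snap('wrist','w14');c=load('wrist','w14')
for b in blues(im,c,30): print(*b)
E
```

```text
t: 21.48
tcp_pos: [438.9, -264.5, 29.2]
tool_rot: [-1.788, -2.583, 0.001]
wrist_force: [-0.9, -0.8, 0.3]
grip_width: 0.003
finger_force: 0.8
t: 22.48
tcp_pos: [497.7, -236.3, 29.3]
tool_rot: [1.006, 2.976, -0.001]
wrist_force: [-0.7, -1.7, 0.8]
grip_width: 0.002
finger_force: 0.9
[448. 212.] [ 489.2 -174.2] [35.7 13.8] 54.7
[450. 137.] [ 468.7 -160.4] [35.8 13.9] 52.6
[463.  63.] [ 452.4 -145.2] [35.8 13.9] 53.8
```

```bash
python3 -m creep '[{"tx":0.003,"ty":0.0028,"tz":0,"wx":0,"wy":0,"wz":2,"grip":0},{"tx":0.006,"ty":0.0057,"tz":0,"wx":0,"wy":0,"wz":4,"grip":0},{"tx":0.0088,"ty":0.0087,"tz":0,"wx":0,"wy":0,"wz":6,"grip":0},{"tx":0.0115,"ty":0.0118,"tz":0,"wx":0,"wy":0,"wz":8,"grip":0},{"tx":0.014,"ty":0.015,"tz":0,"wx":0,"wy":0,"wz":10,"grip":0},{"tx":0.0166,"ty":0.0183,"tz":0,"wx":0,"wy":0,"wz":12,"grip":0},{"tx":0.019,"ty":0.0217,"tz":0,"wx":0,"wy":0,"wz":14,"grip":0},{"tx":0.0212,"ty":0.0251,"tz":0,"wx":0,"wy":0,"wz":16,"grip":0}]'
python3 -m creep '[{"tx":0.0011,"ty":0.0018,"tz":0,"wx":0,"wy":0,"wz":1,"grip":0},{"tx":0.0022,"ty":0.0036,"tz":0,"wx":0,"wy":0,"wz":2,"grip":0},{"tx":0.0032,"ty":0.0053,"tz":0,"wx":0,"wy":0,"wz":3,"grip":0},{"tx":0.0042,"ty":0.0071,"tz":0,"wx":0,"wy":0,"wz":4,"grip":0},{"tx":0.005,"ty":0.0089,"tz":0,"wx":0,"wy":0,"wz":5,"grip":0},{"tx":0.006,"ty":0.0107,"tz":0,"wx":0,"wy":0,"wz":6,"grip":0}]'
python3 -m creep '[{"tx":0.0005,"ty":0.0009,"tz":0,"wx":0,"wy":0,"wz":0.5,"grip":0},{"tx":0.0009,"ty":0.0018,"tz":0,"wx":0,"wy":0,"wz":1,"grip":0}]'
python3 - <<'E'
from h import *
im=snap('wrist','w15');c=load('wrist','w15')
for b in blues(im,c,30): print(*b)
E
```

```text
t: 23.52
tcp_pos: [518.8, -210.6, 29.3]
tool_rot: [0.582, 3.087, 0.0]
wrist_force: [0.8, -1.4, 0.8]
grip_width: 0.001
finger_force: 0.8
t: 24.28
tcp_pos: [524.6, -200.0, 29.3]
tool_rot: [-0.421, -3.113, -0.0]
wrist_force: [0.8, -2.3, 0.9]
grip_width: -0.002
finger_force: 0.8
t: 24.52
tcp_pos: [525.5, -198.3, 29.3]
tool_rot: [-0.395, -3.117, -0.0]
wrist_force: [0.6, -1.9, -0.1]
grip_width: -0.001
finger_force: 0.8
[448. 212.] [ 493.5 -144. ] [35.8 13.8] 77.8
[450. 137.] [ 469.2 -139.4] [35.7 13.7] 76.0
[463.  63.] [ 448.3 -131.8] [35.9 13.7] 76.9
```

```bash
for i in 1 2; do python3 -m creep '[{"tx":0.0004,"ty":0.0009,"tz":0,"wx":0,"wy":0,"wz":0.5,"grip":0},{"tx":0.0008,"ty":0.0018,"tz":0,"wx":0,"wy":0,"wz":1,"grip":0}]'|grep -E 'pos|wrist'; done
```

```text
tcp_pos: [526.3, -196.5, 29.3]
wrist_force: [1.4, -2.3, 0.0]
tcp_pos: [527.1, -195.0, 29.3]
wrist_force: [0.4, -6.5, 0.1]
```

```bash
python3 -m creep '[{"tx":0.0002,"ty":0.0006,"tz":0,"wx":0,"wy":0,"wz":0,"grip":0},{"tx":0.0002,"ty":0.0006,"tz":0,"wx":0,"wy":0,"wz":0,"grip":0}]'|grep -E 'pos|wrist'
python3 -m creep '[{"tx":0.0002,"ty":0.0006,"tz":0,"wx":0,"wy":0,"wz":0,"grip":0},{"tx":0.0002,"ty":0.0006,"tz":0,"wx":0,"wy":0,"wz":0,"grip":0}]'|grep -E 'pos|wrist'
python3 - <<'E'
from h import *
im=snap('wrist','w16');c=load('wrist','w16');print(yaw())
for b in blues(im,c,30): print(*b)
E
```

```text
tcp_pos: [527.2, -194.9, 29.3]
wrist_force: [-0.1, -6.7, -0.4]
tcp_pos: [527.3, -194.7, 29.4]
wrist_force: [-1.5, -8.8, -0.2]
77.48317815713024
[447. 213.] [ 493.5 -141.9] [35.8 13.8] 79.4
[449. 137.] [ 469.  -137.9] [35.7 13.7] 77.9
[463.  64.] [ 447.9 -130.9] [35.9 13.6] 78.7
```

The tray is up against the test stop. I'll back off, then go over to the rest.

```bash
python3 -m creep '[{"tx":-0.003,"ty":-0.012,"tz":0,"wx":0,"wy":0,"wz":0,"grip":0},{"tx":-0.005,"ty":-0.022,"tz":0.005,"wx":0,"wy":0,"wz":0,"grip":0},{"tx":-0.005,"ty":-0.022,"tz":0.05,"wx":0,"wy":0,"wz":0,"grip":0},{"tx":-0.005,"ty":-0.022,"tz":0.1,"wx":0,"wy":0,"wz":0,"grip":0.03},{"tx":0.01,"ty":0,"tz":0.135,"wx":0,"wy":0,"wz":0,"grip":0.04},{"tx":0.05,"ty":0.04,"tz":0.135,"wx":0,"wy":0,"wz":-3,"grip":0.04},{"tx":0.09,"ty":0.07,"tz":0.135,"wx":0,"wy":0,"wz":-7,"grip":0.04},{"tx":0.12,"ty":0.083,"tz":0.135,"wx":0,"wy":0,"wz":-7,"grip":0.04}]' 60
python3 -m creep '[{"tx":0,"ty":0,"tz":0,"wx":0,"wy":0,"wz":0,"grip":0.04},{"tx":0,"ty":0,"tz":0,"wx":0,"wy":0,"wz":0,"grip":0.04},{"tx":0,"ty":0,"tz":0,"wx":0,"wy":0,"wz":0,"grip":0.04}]'
python3 - <<'E'
from h import *
snap('wrist','w17'); print(yaw()); print(*red(snap('top','t17'),cam('top'),36))
E
```

```text
t: 26.62
tcp_pos: [648.6, -109.0, 164.7]
tool_rot: [0.531, 3.096, 0.001]
wrist_force: [-0.8, -1.2, 0.3]
grip_width: 0.468
finger_force: 0.0
t: 27.0
tcp_pos: [646.7, -111.2, 164.6]
tool_rot: [-0.533, -3.096, -0.0]
wrist_force: [0.3, 0.2, 0.1]
grip_width: 0.472
finger_force: 0.0
70.46092638350792
[192. 240.] [541.9 248.7] [124.8  96.8] 78.4
```

View pics/w17.png

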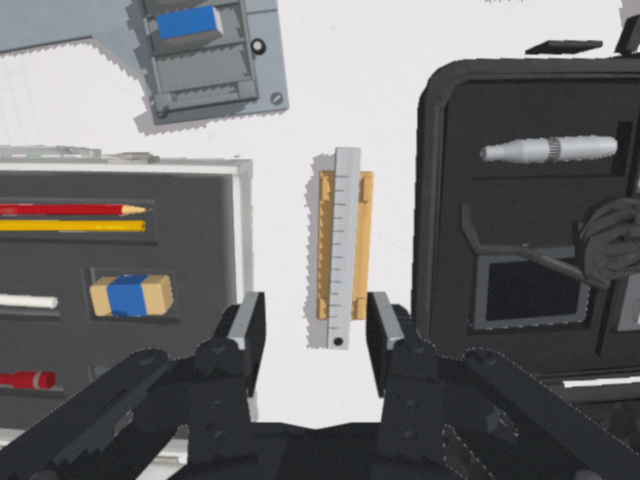

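The straightedge lies in its rest from (348,148) to (339,349). The stud at (258,46) is right up against the tray's side.

```bash
python3 - <<'E'
from h import *
c=load('wrist','w17'); P=p2w(c,[[336,148],[360,149],[327,349],[351,348]],16);print(P.round(1))
a,b=P[:2].mean(0),P[2:].mean(0);print('mid',(a+b)/2,np.linalg.norm(a-b),np.degrees(np.arctan2(*(b-a)[1::-1])))
Q=p2w(c,[[320,171],[373,172],[318,319],[367,319]],12);print('rest',Q.round(1),Q.mean(0))
# tray far end: end rail top z 30, in view
print(r.state()['tcp_pos'])
E
```

```text
[[ 598.5  -79.4   16. ]
 [ 604.7  -63.9   16. ]
 [ 746.5 -137.1   16. ]
 [ 752.1 -118.5   16. ]]
mid [675.45774314 -99.71642434  16.        ] 157.9970216756924 -20.799535567829277
rest [[ 610.3  -95.2   12. ]
 [ 623.5  -59.8   12. ]
 [ 720.5 -135.6   12. ]
 [ 733.6  -98.7   12. ]] [671.96706388 -97.3109656   12.        ]
[ 646.88622963 -111.14911734  164.67040134]
```

```bash
python3 -m creep '[{"tx":0.0285,"ty":0.0117,"tz":-0.04,"wx":0,"wy":0,"wz":-0.5,"grip":0.038},{"tx":0.0285,"ty":0.0117,"tz":-0.08,"wx":0,"wy":0,"wz":-0.5,"grip":0.038},{"tx":0.0285,"ty":0.0117,"tz":-0.11,"wx":0,"wy":0,"wz":-0.5,"grip":0.038},{"tx":0.0285,"ty":0.0117,"tz":-0.13,"wx":0,"wy":0,"wz":-0.5,"grip":0.038},{"tx":0.0285,"ty":0.0117,"tz":-0.14,"wx":0,"wy":0,"wz":-0.5,"grip":0.038},{"tx":0.0285,"ty":0.0117,"tz":-0.141,"wx":0,"wy":0,"wz":-0.5,"grip":0.038},{"tx":0.0285,"ty":0.0117,"tz":-0.141,"wx":0,"wy":0,"wz":-0.5,"grip":0.038}]' 60
python3 -m creep '[{"tx":0,"ty":0,"tz":0,"wx":0,"wy":0,"wz":0,"grip":0.01},{"tx":0,"ty":0,"tz":0,"wx":0,"wy":0,"wz":0,"grip":0.01},{"tx":0,"ty":0,"tz":0,"wx":0,"wy":0,"wz":0,"grip":0.01}]'
python3 -m creep '[{"tx":0,"ty":0,"tz":0.01,"wx":0,"wy":0,"wz":0,"grip":0.01},{"tx":0,"ty":0,"tz":0.04,"wx":0,"wy":0,"wz":0,"grip":0.01},{"tx":0,"ty":0,"tz":0.07,"wx":0,"wy":0,"wz":0,"grip":0.01}]'
```

```text
t: 27.98
tcp_pos: [676.4, -99.0, 24.3]
tool_rot: [0.545, 3.093, -0.0]
wrist_force: [-0.1, -0.7, 0.2]
grip_width: 0.449
finger_force: 0.0
t: 28.35
tcp_pos: [676.5, -99.0, 24.6]
tool_rot: [0.545, 3.092, -0.0]
wrist_force: [-1.3, -0.4, 6.6]
grip_width: 0.183
finger_force: 59.0
t: 28.72
tcp_pos: [675.7, -98.7, 94.2]
tool_rot: [-0.545, -3.093, -0.0]
wrist_force: [0.5, 0.7, -1.0]
grip_width: 0.183
finger_force: 58.8
```

```bash
python3 -m creep '[{"tx":-0.02,"ty":0,"tz":0.025,"wx":0,"wy":0,"wz":1,"grip":0.01},{"tx":-0.06,"ty":-0.01,"tz":0.025,"wx":0,"wy":0,"wz":2,"grip":0.01},{"tx":-0.1,"ty":-0.017,"tz":0.025,"wx":0,"wy":0,"wz":4,"grip":0.01},{"tx":-0.14,"ty":-0.024,"tz":0.025,"wx":0,"wy":0,"wz":5,"grip":0.01},{"tx":-0.18,"ty":-0.032,"tz":0.02,"wx":0,"wy":0,"wz":6.8,"grip":0.01},{"tx":-0.1965,"ty":-0.034,"tz":0,"wx":0,"wy":0,"wz":6.8,"grip":0.01},{"tx":-0.1965,"ty":-0.034,"tz":-0.015,"wx":0,"wy":0,"wz":6.8,"grip":0.01},{"tx":-0.1965,"ty":-0.034,"tz":-0.015,"wx":0,"wy":0,"wz":6.8,"grip":0.01}]'
python3 - <<'E'
from h import *
snap('wrist','w18');print(yaw(),r.state()['tcp_pos']); im=cv2.imread('pics/w18.png'); print(red(snap('top','t18'),cam('top'),36)[1])
g=cv2.cvtColor(im,cv2.COLOR_BGR2GRAY)
c=load('wrist','w18')
print(w2p(c,[[418.6,-147.2,22]]),[g[y,260:380:4].tolist() for y in(100,)])
E
```

```text
t: 29.72
tcp_pos: [478.9, -132.6, 78.1]
tool_rot: [-0.361, -3.12, -0.001]
wrist_force: [0.6, -0.3, -1.0]
grip_width: 0.184
finger_force: 58.8
76.81850472210029 [ 479.49076597 -132.78173909   78.65718284]
[541.9 248.7]
[[255.8491285  162.79910768]] [[216, 217, 215, 216, 215, 215, 216, 217, 215, 210, 210, 213, 212, 209, 212, 215, 213, 216, 214, 212, 215, 214, 214, 217, 216, 216, 218, 217, 217, 216]]
```

View pics/w18.png

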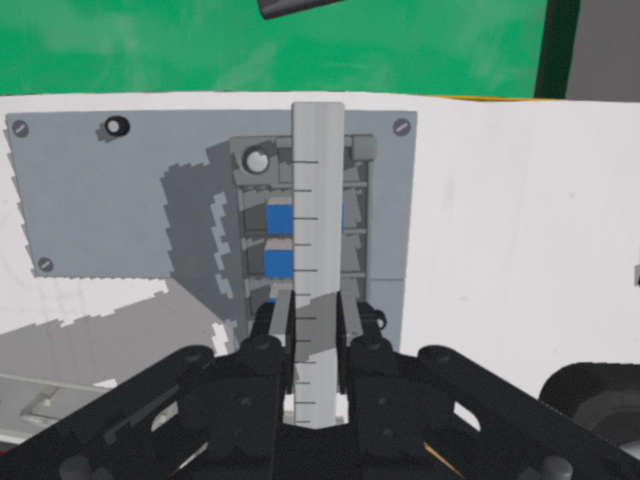

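The straightedge is held parallel to the tray, over the end rail (277–352, 150) and the blocks. I'll lower it.

```bash
python3 -m creep '[{"tx":0,"ty":0,"tz":-0.015,"wx":0,"wy":0,"wz":0,"grip":0.01},{"tx":0,"ty":0,"tz":-0.024,"wx":0,"wy":0,"wz":0,"grip":0.01},{"tx":0,"ty":0,"tz":-0.028,"wx":0,"wy":0,"wz":0,"grip":0.01},{"tx":0,"ty":0,"tz":-0.03,"wx":0,"wy":0,"wz":0,"grip":0.01},{"tx":0,"ty":0,"tz":-0.03,"wx":0,"wy":0,"wz":0,"grip":0.01}]'
for i in 1 2 3; do python3 -m creep '[{"tx":0,"ty":0,"tz":-0.0006,"wx":0,"wy":0,"wz":0,"grip":0.01},{"tx":0,"ty":0,"tz":-0.0006,"wx":0,"wy":0,"wz":0,"grip":0.01}]'|grep -E 'pos|wrist'; done
```

```text
t: 30.45
tcp_pos: [479.7, -132.8, 48.4]
tool_rot: [0.36, 3.121, -0.0]
wrist_force: [0.2, -0.4, -0.9]
grip_width: 0.181
finger_force: 58.8
tcp_pos: [479.5, -132.8, 47.8]
wrist_force: [-0.2, 0.4, -1.4]
tcp_pos: [479.5, -132.8, 47.1]
wrist_force: [0.1, -0.4, -2.8]
tcp_pos: [479.5, -132.8, 46.5]
wrist_force: [-1.0, -0.6, -1.5]
```

```bash
for i in 1 2; do python3 -m creep '[{"tx":0,"ty":0,"tz":-0.0005,"wx":0,"wy":0,"wz":0,"grip":0.01},{"tx":0,"ty":0,"tz":-0.0005,"wx":0,"wy":0,"wz":0,"grip":0.01}]'|grep -E 'pos|wrist'; done
```

```text
tcp_pos: [479.5, -132.8, 46.5]
wrist_force: [-2.7, 0.5, 5.5]
tcp_pos: [479.5, -132.8, 46.4]
wrist_force: [-2.9, 2.1, 11.8]
```

```bash
python3 -m creep '[{"tx":0,"ty":0,"tz":0.001,"wx":0,"wy":0,"wz":0,"grip":0.03},{"tx":0,"ty":0,"tz":0.001,"wx":0,"wy":0,"wz":0,"grip":0.036},{"tx":0,"ty":0,"tz":0.001,"wx":0,"wy":0,"wz":0,"grip":0.036},{"tx":0,"ty":0,"tz":0.03,"wx":0,"wy":0,"wz":0,"grip":0.036},{"tx":0,"ty":0,"tz":0.05,"wx":0,"wy":0,"wz":0,"grip":0.0},{"tx":-0.03,"ty":0.007,"tz":0.05,"wx":0,"wy":0,"wz":0,"grip":0},{"tx":-0.063,"ty":0.0145,"tz":0.03,"wx":0,"wy":0,"wz":0,"grip":0},{"tx":-0.063,"ty":0.0145,"tz":0.012,"wx":0,"wy":0,"wz":0,"grip":0}]' 40
python3 -m creep '[{"tx":0,"ty":0,"tz":-0.003,"wx":0,"wy":0,"wz":0,"grip":0},{"tx":0,"ty":0,"tz":-0.003,"wx":0,"wy":0,"wz":0,"grip":0}]'
for i in 1 2; do python3 -m creep '[{"tx":0,"ty":0,"tz":-0.001,"wx":0,"wy":0,"wz":0,"grip":0},{"tx":0,"ty":0,"tz":-0.001,"wx":0,"wy":0,"wz":0,"grip":0}]'|grep -E 'pos|wrist'; done
```

```text
t: 32.7
tcp_pos: [414.4, -117.5, 57.1]
tool_rot: [-0.361, -3.12, -0.0]
wrist_force: [0.5, 0.4, 1.1]
grip_width: 0.001
finger_force: 0.0
t: 32.95
tcp_pos: [416.9, -118.5, 54.7]
tool_rot: [0.36, 3.121, -0.0]
wrist_force: [0.1, 0.0, 0.5]
grip_width: -0.002
finger_force: 0.0
tcp_pos: [416.8, -118.4, 53.7]
wrist_force: [-0.1, 0.7, 0.6]
tcp_pos: [416.5, -118.3, 52.5]
wrist_force: [-0.4, 0.5, -0.2]
```

```bash
for i in 1 2 3 4; do python3 -m creep '[{"tx":0,"ty":0,"tz":-0.0005,"wx":0,"wy":0,"wz":0,"grip":0},{"tx":0,"ty":0,"tz":-0.0005,"wx":0,"wy":0,"wz":0,"grip":0}]'|grep -E 'pos|wrist'; done
```

```text
tcp_pos: [416.5, -118.3, 52.1]
wrist_force: [-0.1, 0.4, 2.8]
tcp_pos: [416.5, -118.3, 52.0]
wrist_force: [-2.5, 1.4, 9.8]
tcp_pos: [416.6, -118.3, 51.9]
wrist_force: [-5.5, 1.8, 16.2]
tcp_pos: [416.6, -118.4, 51.8]
wrist_force: [-6.3, 2.7, 23.6]
```

```bash
python3 -m creep '[{"tx":0,"ty":0,"tz":0,"wx":0,"wy":0,"wz":0,"grip":0},{"tx":0,"ty":0,"tz":0.01,"wx":0,"wy":0,"wz":0,"grip":0},{"tx":0,"ty":0,"tz":0.035,"wx":0,"wy":0,"wz":0,"grip":0},{"tx":0.05,"ty":-0.011,"tz":0.04,"wx":0,"wy":0,"wz":0,"grip":0},{"tx":0.1,"ty":-0.023,"tz":0.04,"wx":0,"wy":0,"wz":0,"grip":0},{"tx":0.1256,"ty":-0.0294,"tz":0.03,"wx":0,"wy":0,"wz":0,"grip":0},{"tx":0.1256,"ty":-0.0294,"tz":0.01,"wx":0,"wy":0,"wz":0,"grip":0},{"tx":0.1256,"ty":-0.0294,"tz":0.004,"wx":0,"wy":0,"wz":0,"grip":0}]'
for i in 1 2 3 4; do python3 -m creep '[{"tx":0,"ty":0,"tz":-0.0007,"wx":0,"wy":0,"wz":0,"grip":0},{"tx":0,"ty":0,"tz":-0.001,"wx":0,"wy":0,"wz":0,"grip":0}]'|grep -E 'pos|wrist'; done
```

```text
t: 35.45
tcp_pos: [541.5, -147.4, 53.2]
tool_rot: [-0.36, -3.118, -0.001]
wrist_force: [0.0, -0.2, 0.9]
grip_width: 0.005
finger_force: 0.0
tcp_pos: [542.2, -147.8, 54.3]
wrist_force: [-0.2, 0.2, -0.6]
tcp_pos: [542.2, -147.8, 52.9]
wrist_force: [0.4, -0.0, 0.3]
tcp_pos: [542.2, -147.7, 52.0]
wrist_force: [-1.8, 1.0, 8.5]
tcp_pos: [542.3, -147.8, 51.9]
wrist_force: [-4.4, 1.1, 15.9]
```

```bash
python3 -m creep '[{"tx":0,"ty":0,"tz":-0.0006,"wx":0,"wy":0,"wz":0,"grip":0},{"tx":0,"ty":0,"tz":-0.0006,"wx":0,"wy":0,"wz":0,"grip":0}]'|grep wrist
python3 -m creep '[{"tx":0,"ty":0,"tz":0.01,"wx":0,"wy":0,"wz":0,"grip":0},{"tx":0,"ty":0,"tz":0.04,"wx":0,"wy":0,"wz":0,"grip":0.02},{"tx":-0.03,"ty":0.007,"tz":0.05,"wx":0,"wy":0,"wz":0,"grip":0.038},{"tx":-0.0627,"ty":0.015,"tz":0.05,"wx":0,"wy":0,"wz":0,"grip":0.038},{"tx":-0.0627,"ty":0.015,"tz":0.03,"wx":0,"wy":0,"wz":0,"grip":0.038},{"tx":-0.0627,"ty":0.015,"tz":0.01,"wx":0,"wy":0,"wz":0,"grip":0.038},{"tx":-0.0627,"ty":0.015,"tz":-0.003,"wx":0,"wy":0,"wz":0,"grip":0.038},{"tx":-0.0627,"ty":0.015,"tz":-0.003,"wx":0,"wy":0,"wz":0,"grip":0.038}]' 60
```

```text
wrist_force: [-5.3, 2.7, 21.4]
t: 37.7
tcp_pos: [479.0, -132.5, 46.2]
tool_rot: [-0.36, -3.119, -0.001]
wrist_force: [0.6, 0.0, 1.0]
grip_width: 0.447
finger_force: 0.0
```

```bash
python3 -m creep '[{"tx":0,"ty":0,"tz":0,"wx":0,"wy":0,"wz":0,"grip":0.038},{"tx":0,"ty":0,"tz":0,"wx":0,"wy":0,"wz":0,"grip":0.01},{"tx":0,"ty":0,"tz":0,"wx":0,"wy":0,"wz":0,"grip":0.01},{"tx":0,"ty":0,"tz":0,"wx":0,"wy":0,"wz":0,"grip":0.01},{"tx":0,"ty":0,"tz":0,"wx":0,"wy":0,"wz":0,"grip":0.01}]'
python3 -m creep '[{"tx":0,"ty":0,"tz":0.005,"wx":0,"wy":0,"wz":0,"grip":0.01},{"tx":0,"ty":0,"tz":0.02,"wx":0,"wy":0,"wz":0,"grip":0.01},{"tx":0,"ty":0,"tz":0.05,"wx":0,"wy":0,"wz":0,"grip":0.01},{"tx":0,"ty":0,"tz":0.07,"wx":0,"wy":0,"wz":0,"grip":0.01},{"tx":0,"ty":0,"tz":0.07,"wx":0,"wy":0,"wz":0,"grip":0.01},{"tx":0,"ty":0,"tz":0.07,"wx":0,"wy":0,"wz":0,"grip":0.01}]'
python3 - <<'E'
from h import *
im=snap('wrist','w19');c=load('wrist','w19')
for b in blues(im,c,30,60): print(*b)
print(red(snap('top','t19'),cam('top'),36)[1],yaw())
E
```

```text
t: 38.33
tcp_pos: [479.8, -132.9, 47.7]
tool_rot: [0.36, 3.119, -0.001]
wrist_force: [-1.5, -0.1, 6.3]
grip_width: 0.184
finger_force: 58.6
t: 39.08
tcp_pos: [479.0, -132.5, 116.2]
tool_rot: [-0.36, -3.12, -0.0]
wrist_force: [0.3, 1.0, -1.4]
grip_width: 0.182
finger_force: 58.7
[284. 280.] [ 490.7 -154.5] [ 9.5 13.6] 75.8
[282. 240.] [ 466.1 -149.7] [10.9 13.3] 75.8
[283. 202.] [ 445.2 -143.6] [ 9.5 13. ] 76.8
[541.9 248.7] 76.82156454481522
```

```bash
python3 -m creep '[{"tx":0.02,"ty":0.003,"tz":0.005,"wx":0,"wy":0,"wz":-1,"grip":0.01},{"tx":0.06,"ty":0.01,"tz":0.005,"wx":0,"wy":0,"wz":-2,"grip":0.01},{"tx":0.1,"ty":0.017,"tz":0.005,"wx":0,"wy":0,"wz":-4,"grip":0.01},{"tx":0.14,"ty":0.024,"tz":0.005,"wx":0,"wy":0,"wz":-5,"grip":0.01},{"tx":0.18,"ty":0.032,"tz":0,"wx":0,"wy":0,"wz":-6.8,"grip":0.01},{"tx":0.1966,"ty":0.0338,"tz":-0.02,"wx":0,"wy":0,"wz":-6.8,"grip":0.01},{"tx":0.1966,"ty":0.0338,"tz":-0.05,"wx":0,"wy":0,"wz":-6.8,"grip":0.01},{"tx":0.1966,"ty":0.0338,"tz":-0.05,"wx":0,"wy":0,"wz":-6.8,"grip":0.01}]'
python3 -m creep '[{"tx":0,"ty":0,"tz":0,"wx":0,"wy":0,"wz":0,"grip":0.01},{"tx":0,"ty":0,"tz":0,"wx":0,"wy":0,"wz":0,"grip":0.01}]'
python3 - <<'E'
from h import *
im=snap('wrist','w20');c=load('wrist','w20');print(yaw(),r.state()['tcp_pos'])
# wood lips corners via colour
hsv=cv2.cvtColor(im,cv2.COLOR_BGR2HSV);m=cv2.inRange(hsv,(10,90,90),(25,255,255));m[:, :250]=0;m[:,430:]=0
ys,xs=np.nonzero(m);print(len(xs),[(y,xs[ys==y].min(),xs[ys==y].max()) for y in range(ys.min(),min(ys.max(),330),12)])
g=im[:,:,:].astype(int);print(w2p(c,[[672-56*.94,-97.3+56*.342,12]]))
E
```

```text
t: 40.17
tcp_pos: [674.2, -98.3, 63.3]
tool_rot: [-0.543, -3.087, -0.001]
wrist_force: [0.5, 1.2, -1.2]
grip_width: 0.187
finger_force: 58.8
t: 40.42
tcp_pos: [676.5, -99.2, 68.3]
tool_rot: [0.545, 3.092, -0.0]
wrist_force: [-0.3, 0.0, -1.9]
grip_width: 0.184
finger_force: 58.9
70.01112658692216 [676.43220077 -99.1600008   68.27559592]
4102 [(146, np.int64(277), np.int64(355)), (158, np.int64(276), np.int64(357)), (170, np.int64(276), np.int64(357)), (182, np.int64(277), np.int64(356)), (194, np.int64(277), np.int64(356)), (206, np.int64(277), np.int64(355)), (218, np.int64(277), np.int64(355)), (230, np.int64(277), np.int64(354)), (242, np.int64(278), np.int64(354)), (254, np.int64(278), np.int64(353)), (266, np.int64(278), np.int64(353)), (278, np.int64(279), np.int64(352))]
[[316.53603314 150.29411157]]
```

```bash
python3 -m creep '[{"tx":0,"ty":0,"tz":-0.02,"wx":0,"wy":0,"wz":0,"grip":0.01},{"tx":0,"ty":0,"tz":-0.032,"wx":0,"wy":0,"wz":0,"grip":0.01},{"tx":0,"ty":0,"tz":-0.038,"wx":0,"wy":0,"wz":0,"grip":0.01},{"tx":0,"ty":0,"tz":-0.041,"wx":0,"wy":0,"wz":0,"grip":0.01},{"tx":0,"ty":0,"tz":-0.041,"wx":0,"wy":0,"wz":0,"grip":0.01}]'|grep -E 'pos|wrist'
for i in 1 2 3; do python3 -m creep '[{"tx":0,"ty":0,"tz":-0.0006,"wx":0,"wy":0,"wz":0,"grip":0.01},{"tx":0,"ty":0,"tz":-0.0006,"wx":0,"wy":0,"wz":0,"grip":0.01}]'|grep -E 'pos|wrist'; done
```

```text
tcp_pos: [676.2, -98.9, 26.2]
wrist_force: [-0.6, -0.3, -1.7]
tcp_pos: [676.3, -98.9, 25.8]
wrist_force: [-0.6, -0.6, 0.9]
tcp_pos: [676.3, -99.0, 25.8]
wrist_force: [-2.1, 1.4, 6.6]
tcp_pos: [676.3, -99.0, 25.8]
wrist_force: [-3.6, 0.5, 11.3]
```

```bash
python3 -m creep '[{"tx":0,"ty":0,"tz":0.001,"wx":0,"wy":0,"wz":0,"grip":0.03},{"tx":0,"ty":0,"tz":0.001,"wx":0,"wy":0,"wz":0,"grip":0.036},{"tx":0,"ty":0,"tz":0.001,"wx":0,"wy":0,"wz":0,"grip":0.036},{"tx":0,"ty":0,"tz":0.03,"wx":0,"wy":0,"wz":0,"grip":0.036},{"tx":0,"ty":0,"tz":0.08,"wx":0,"wy":0,"wz":0,"grip":0.036},{"tx":-0.03,"ty":-0.01,"tz":0.14,"wx":0,"wy":0,"wz":0,"grip":0.036},{"tx":-0.06,"ty":-0.012,"tz":0.16,"wx":0,"wy":0,"wz":0,"grip":0.036},{"tx":-0.06,"ty":-0.012,"tz":0.16,"wx":0,"wy":0,"wz":0,"grip":0.036}]'
python3 -m creep '[{"tx":0,"ty":0,"tz":0,"wx":0,"wy":0,"wz":0,"grip":0.036},{"tx":0,"ty":0,"tz":0,"wx":0,"wy":0,"wz":0,"grip":0.036},{"tx":0,"ty":0,"tz":0,"wx":0,"wy":0,"wz":0,"grip":0.036}]'
python3 - <<'E'
from h import *
im=snap('wrist','w21');c=load('wrist','w21')
for b in blues(im,c,30): print(*b)
hsv=cv2.cvtColor(im,cv2.COLOR_BGR2HSV)
# straightedge: project the original mid-line, and cross-section profile
for s in(-70,-50,50,70):
    p=np.array([675.5,-99.7,16])+s*np.array([np.cos(np.radians(-20)),np.sin(np.radians(-20)),0]); u,v=w2p(c,[p])[0]
    print((round(u),round(v)), hsv[int(v),int(u)-30:int(u)+31:3,:].tolist())
t=snap('top','t21');print(red(t,cam('top'),36))
for b in blues(t,cam('top'),30,15): print(*b)
E
```

```text
t: 42.85
tcp_pos: [615.4, -111.3, 186.9]
tool_rot: [0.545, 3.09, -0.001]
wrist_force: [-0.2, 0.6, -0.3]
grip_width: 0.427
finger_force: 0.0
t: 43.22
tcp_pos: [616.2, -110.7, 182.8]
tool_rot: [-0.544, -3.092, -0.001]
wrist_force: [-0.1, 0.0, -0.2]
grip_width: 0.424
finger_force: 0.0
[155. 312.] [ 639.5 -256.4] [13.5 35.4] 4.2
[211.  75.] [ 493.5 -142. ] [35.5 14.1] 79.1
[202.  37.] [ 469.2 -138. ] [35.5 14. ] 77.5
[198.   6.] [ 452.4 -132.3] [35.5  9.7] 68.8
(356, 198) [[150, 3, 184], [165, 3, 163], [170, 5, 162], [160, 5, 163], [165, 6, 164], [173, 6, 165], [150, 5, 162], [0, 0, 144], [105, 5, 188], [102, 7, 186], [90, 1, 185], [100, 4, 182], [100, 4, 185], [120, 4, 188], [95, 8, 194], [170, 3, 231], [170, 3, 233], [0, 2, 232], [170, 3, 233], [150, 1, 232], [170, 3, 232]]
(355, 223) [[170, 5, 163], [165, 6, 165], [16, 88, 128], [17, 121, 173], [18, 124, 205], [18, 122, 202], [18, 121, 133], [120, 4, 129], [105, 6, 161], [110, 5, 161], [135, 3, 181], [105, 6, 181], [110, 4, 187], [120, 3, 189], [20, 4, 179], [18, 114, 121], [18, 124, 192], [18, 126, 208], [18, 99, 223], [160, 3, 233],
[... 344 characters left out ...]
) [[165, 2, 228], [160, 5, 163], [150, 6, 163], [165, 3, 162], [130, 5, 162], [150, 5, 162], [150, 5, 149], [120, 1, 177], [113, 5, 186], [132, 19, 67], [114, 27, 47], [135, 5, 100], [110, 4, 186], [135, 3, 198], [168, 6, 209], [120, 22, 35], [78, 36, 35], [120, 27, 28], [100, 18, 43], [105, 14, 37], [138, 44, 29]]
(array([192., 240.]), array([541.9, 248.7]), array([124.8,  96.8]), 78.4)
[336. 274.] [ 448.8 -131.1] [34.2 12.4] 78.1
[338. 266.] [ 469.8 -138.6] [35.3 12.2] 75.3
[340. 256.] [ 495.1 -142.6] [32.8 11.6] 75.3
[201. 241.] [540.4 226.7] [16.3 10.7] 0.8
[582. 252.] [ 497.6 -772.3] [203.8  80.6] 80.0
[186. 240.] [543.4 264.8] [12.8 33.6] 81.5
[162. 216.] [607.7 332.2] [21.9 19. ] 89.4
```

```bash
python3 -c "
from station import finish_job
print(finish_job())"
```

```text
the job is handed in; nothing more can be done
None
```

I handed the job in after about 43 s of robot time. The chipped and short blocks are in the bin, both new blocks lie blue side up in lanes 1 and 3, and the tray is turned against the test stop. The straightedge was pressed at both ends without rocking and is back in its rest. I confirmed the end state from camera measurements only, having used up the picture views.

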